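Teach a new key to the van's drawer-lock unit

TASK

Teach the new service key to the van's drawer-lock unit: first take the red key from its rest, slide its blade edgewise into the unit's slot until it is fully home, and let go of it. Then take the blue stylus from its stand, reach it through the round orange-framed hole and push the recessed yellow button fully down, with the key staying in; keep it pressed with the gripped stylus and finish while still holding it down. Leave the can, tape roll and wrench where they are, and never press the button before the key is home.

Things in the scene. Friction and masses are not known exactly. Their poses are not given: they have to be found in the camera images.
- unit: Drawer-lock control unit: grey box 120 (x) by 180 (y) by 60 mm high with two low fixing flanges, fixed to the bench. Origin at the centre of its underside, z up; slot at its +y end, button hole at its -y end of the flat top cover.
- unit_slot (a point): Centre of the mouth of the key slot, on the unit's top cover (60 mm above the bench), in a black frame. The slot runs along the unit's x axis: 44 mm long (x), 8 mm wide (y), 40 mm deep straight down, slightly chamfered. Same axes as the unit.
- unit_hole (a point): Centre of the mouth of the round button hole in the unit's top cover, in a square orange frame; 16 mm diameter, vertical, 100 mm from the slot centre along the unit's -y.
- learn_button (a joint): Travel of the yellow recessed button in m: 0 released, 0.005 fully down. It springs back; it takes about 1.5 N to start and 6 N to push fully down.
- button_top (a point): Centre of the top face of the yellow button inside the hole: when released it is 16 mm below the cover; it fills the hole (15.6 mm diameter) and moves straight down.
- key: The service key as a whole (60 g), loose: flat steel blade 40 mm wide (x), 5 mm thick (y) and 34 mm high, thinner at its lowest 6 mm, with a red handle block on top, 36 (x) by 14 (y) by 50 mm high. Origin at the centre of the blade's bottom edge, z up. It is the same either way round. It starts upright in its rest.
- key_grip (a point): Centre of the key's red handle, 59 mm above the blade's bottom edge and 25 mm above the handle's underside; x along the blade's width, y through its thickness (grip the 14 mm across y). When fully home the handle's underside rests on the cover, so this point is 25 mm above the cover.
- key_rest: Key rest: black block 85 (x) by 60 (y) by 45 mm high, fixed, with a slot 44 by 8 mm along its x in which the key stands, the handle's underside on the block's top. Origin at the centre of its underside. Key rest and stylus stand may change sides.
- stylus: The stylus as a whole (50 g), loose: straight round steel pin 6 mm in diameter and 42 mm long below a blue square grip 14 by 14 by 60 mm high. Origin at the pin's tip, z up along the stylus. It starts upright in its stand.
- stylus_grip (a point): Centre of the stylus's blue grip, 72 mm above the pin's tip, 30 mm above the grip's underside; x and y square to the grip's flats, z along the stylus.
- stylus_stand: Stylus stand: aluminium block 70 by 70 by 50 mm high, fixed, with a 9 mm hole in which the pin hangs, the grip's underside on the block's top. Origin at the centre of its underside.
- stylus_tip (a point): Lower end of the stylus pin, 72 mm below the centre of the blue grip.
- can: Bystander: spray can, 52 mm diameter, 110 mm tall, standing; origin at the centre of its underside.
- tape: Bystander: yellow tape roll lying flat, 100 mm outside diameter, 25 mm high; origin at the centre of its underside.
- wrench: Bystander: wrench lying flat between the robot and the unit; origin on its underside.

How it is judged:
By the outcome, as a careful person would: the job done as asked, in the order asked, and still so for the second after the job is handed in, while the arm keeps its last pose, push and grip.
It also fails if it takes over 64 s, if anything falls off the work surface, if the arm or the gripper's body presses on something with over 40 N, if the wrist force passes 120 N, or if a joint passes its speed limit or range.

ROBOT

A 7-joint arm with a two-finger parallel gripper is mounted at the origin on the work surface. World frame = base frame: x ahead of the robot, y to its left, z up, the work surface at z = 0. Lengths are in m, angles in rad, forces in N, time in s.
With the tool pointing down it reaches from about 0.4 to 0.9 m from the base axis. Payload 5.5 kg.
Tool frame: the origin (TCP) lies at the very end of the fingers, on their centre line; the grasp point (between the pads) lies 19 mm behind it; y points along the fingers, x is the direction in which the jaws open and shut, and the axes are right-handed (so a half turn about y gives the same grasp; the last joint's range is limited). The gripper opens to 85 mm and grips with 20 to 120 N. Pads are 22 mm wide; open, the fingers measure 114 mm over their backs; the gripper's body (76 mm by 85 mm) begins 54 mm behind the grasp point. The pads swing forward as they close: fully open they stand 13 mm farther back than shut.
Start: joints at [1.608, 0.501, -0.427, 1.55, 0.221, 1.138, -0.21], TCP at [0.146, -0.633, 0.231] pointing down, gripper open.
Joint ranges: [-2.88, 2.88], [-0.31, 2.03], [-1.54, 1.56], [0.2, 2.42], [-1.41, 4.55], [0.19, 2.02], [-2.57, 2.57]. Speed limits (rad/s): [2.57, 2.57, 3.14, 3.14, 3.14, 3.14, 3.14].

INTERFACE

Orientations are given as a unit quaternion [x, y, z, w].
In Python, from workcell import ctrl gives the robot as it stands. The module is installed in compiled form; this text tells all that it offers.
- The arm moves only by the tool play_rows, never from a script. Its argument "rows" is a list of rows, each a list of 7 numbers: the opening, from 0 (shut) to 1 (fully open), then the shift along the tool's x, y, z in cm, then the turn, a rotation vector about the tool's x, y, z in rad. A call has 1 to 10 rows; each row shifts and turns the commanded pose from where the row before left it, along the tool's axes as they then stand; what a row does not reach is not made up. A row lasts 1/12 s, in which the tool goes at most 41.7 mm and 7.16 degrees, less where a joint would pass 70% of its speed; a pose out of reach is approached as far as the arm can. A call is refused whole if a number of a shift passes 4.17 or a number of a turn 0.125, either way. A call with a gripper value outside its range is refused whole. The fingers move at their own pace and stop on an object; "force" is the grip in N (left out, the last holds). Time passes only in rows, so rows that do not move let the fingers close. It gives the time, the measured TCP pose, the force and the opening at its end, in the units of the state.
- ctrl.observe(): the state, without advancing time (a new reading comes with each control period).
- ctrl.get_image(name): name is "scene" or "top" or "wrist"; returns a dict with "image" (400x640x3 uint8, blue, green, red), "fx", "fy", "cx", "cy" (pixels), "R" (3x3) and "t" (3): a world point X has camera coordinates R X + t. Camera axes: x right, y down, z forward; pixel columns grow to the right and rows downward; lengths in m; the calibration is good to about 2 mm. A picture is of the moment at which its call begins. There is no depth.
- ctrl.sign_off(): hands the job in, once; it reports no verdict.
The state is a dict: "time_s": time; "joint_pos": joint angles; "joint_velocities": joint speeds; "tau": joint torques, N m; "ee_pos": TCP position; "eef_rot": TCP orientation; "wrist_force": force on the tool from outside, world axes, zero at the start; "torque": the same for the moment, N m; "width": finger opening in m.
Only numpy, scipy, OpenCV 4.12 (cv2) and the standard library are available. Lean on these libraries where they do the work, as an engineer would, in place of code of your own. Each camera call takes 0.05 s, during which the arm holds its last target.

## Working session

There is one attempt and no reset: what is moved stays moved. The work goes in short steps, Python scripts to look and compute and a tool call to move; the robot and the scene stay as the last step left them, time stands still between calls to the robot, and variables do not carry over. Pictures are saved under pics/ and viewed, and the job is handed in when it is done.

Besides the shell and the picture viewer there is one more tool, called after ">>>" by a JSON object that holds its "name" and its "arguments". play_rows: Moves the arm, as the interface text tells. Its arguments: {"type":"object","properties":{"rows":{"type":"array"},"force":{"type":"number"}},"required":["rows"]}

```bash
mkdir -p pics; ls; python3 - <<'E'
from workcell import ctrl
import cv2,numpy as np
s=ctrl.observe()
for k,v in s.items(): print(k,np.round(v,4))
for n in ["scene","top","wrist"]:
    d=ctrl.get_image(n); cv2.imwrite(f"pics/{n}0.png",d["image"])
    print(n,d["fx"],d["fy"],d["cx"],d["cy"],np.round(d["R"],4).tolist(),np.round(d["t"],4).tolist())
E
```

```text
pics
time_s 0.0
joint_pos [ 1.6082  0.5018 -0.4268  1.5515  0.2208  1.1383 -0.2103]
joint_velocities [ 0.0017  0.0016  0.0002 -0.0004 -0.0014 -0.0002  0.0006]
tau [ 3.00000e-04 -5.69522e+01 -5.81580e+00 -2.80940e+01  1.08000e-02
  1.20000e-02  0.00000e+00]
ee_pos [ 0.1453 -0.6329  0.2303]
eef_rot [-0.5527  0.441  -0.44    0.5536]
wrist_force [ 0.0755  0.3982 -0.1953]
torque [-0.0022 -0.0211 -0.0144]
width 0.0855
scene 489.7818325691659 489.7818325691659 329.989736237048 208.9178517672222 [[-0.0182, 0.9996, -0.0208], [0.6836, -0.0028, -0.7298], [-0.7296, -0.0275, -0.6833]] [0.0295, -0.3065, 1.7219]
top 364.38411071059886 364.38411071059886 315.0802027813875 200.78238488499633 [[-0.0069, -0.9999, 0.0101], [-0.9941, 0.0058, -0.1082], [0.1081, -0.0108, -0.9941]] [0.0014, 0.5217, 0.7878]
wrist 320.60933400583394 320.60933400583394 317.8385236535643 191.41851715642846 [[0.2253, -0.9743, -0.0028], [-0.9353, -0.2171, 0.2795], [-0.2729, -0.0604, -0.9601]] [-0.6492, -0.036, 0.3784]
```

View pics/scene0.png

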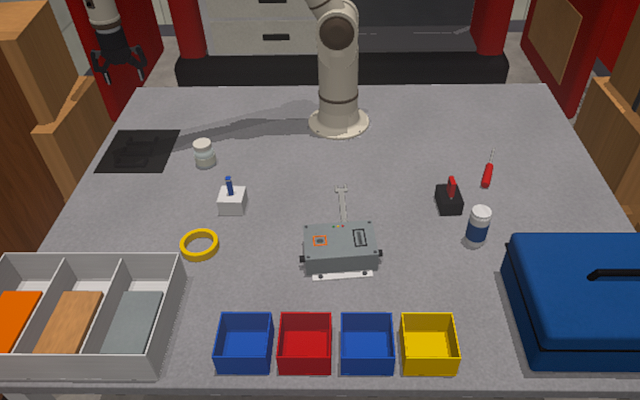

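View pics/top0.png

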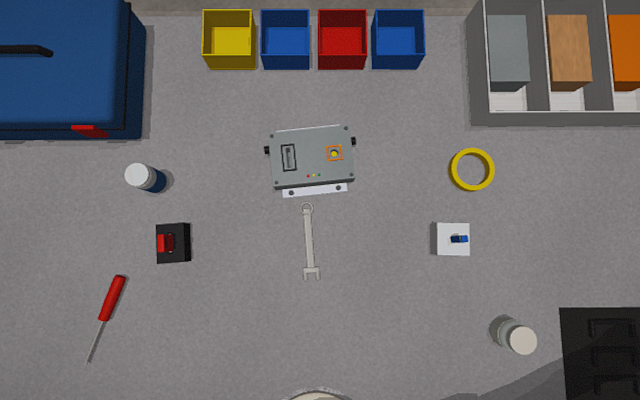

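View pics/wrist0.png

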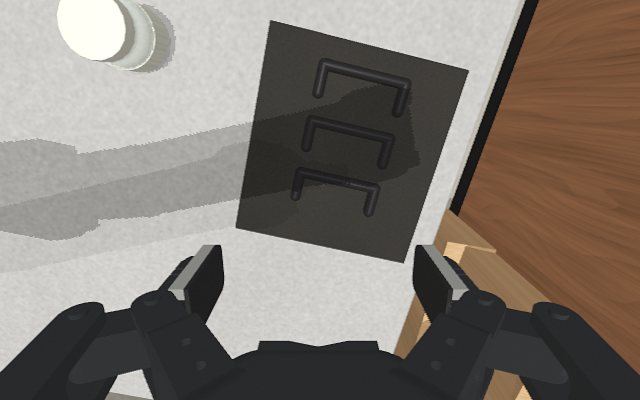

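The scene view shows the unit mid-bench (~340,245), the key rest on the right (450,198) and the stylus stand on the left (232,200). In the top view the unit is at (313,157), key at (168,242) and stylus at (459,239). Next I'll measure them with colour masks and rays.

```bash
cat > h.py <<'E'
from workcell import ctrl
import cv2,numpy as np
from scipy.spatial.transform import Rotation as Ro
def ray(d,uv):
    R=np.array(d["R"]);t=np.array(d["t"]);c=-R.T@t
    uv=np.atleast_2d(uv).astype(float)
    v=np.c_[(uv[:,0]-d["cx"])/d["fx"],(uv[:,1]-d["cy"])/d["fy"],np.ones(len(uv))]@R
    return c,v
def onz(d,uv,z):
    c,v=ray(d,uv); return c+v*((z-c[2])/v[:,2])[:,None]
def proj(d,X):
    p=np.atleast_2d(X)@np.array(d["R"]).T+np.array(d["t"]); return np.c_[p[:,0]/p[:,2]*d["fx"]+d["cx"],p[:,1]/p[:,2]*d["fy"]+d["cy"]]
def mask(img,lo,hi):
    h=cv2.cvtColor(img,cv2.COLOR_BGR2HSV); return cv2.inRange(h,np.array(lo),np.array(hi))
def blobs(m,a=15):
    n,l,s,c=cv2.connectedComponentsWithStats(m); return [(s[i],c[i],(l==i).astype(np.uint8)) for i in range(1,n) if s[i][4]>=a]
E
python3 - <<'E'
from h import *
d=ctrl.get_image("top"); im=d["image"]
crops=[im[220:270,145:205],im[215:265,425:485],im[115:200,255:365]]
for i,(c) in enumerate(crops): 
    cv2.imwrite(f"pics/c{i}.png",cv2.resize(c,None,fx=7,fy=7,interpolation=cv2.INTER_NEAREST))
for nm,lo,hi in [("red",(0,120,60),(8,255,255)),("blue",(105,120,40),(125,255,255)),("orange",(5,150,120),(18,255,255)),("yellow",(20,120,120),(35,255,255))]:
    for s,c,l in blobs(mask(im,lo,hi)):
        if 80<c[1]<290: print(nm,s,c.round(1),cv2.minAreaRect(cv2.findContours(l,0,2)[0][0]))
E
```

```text
red [ 72 126  36  11 255] [ 89.6 130.9] ((89.5, 131.0), (10.0, 35.0), 90.0)
red [157 234  16  19 218] [163.6 242.8] ((164.5, 243.0), (18.0, 15.0), 90.0)
blue [ 106   12   40  127 1920] [133.7  83. ] ((129.32928466796875, 76.03659057617188), (34.45464324951172, 127.87971496582031), 6.34019136428833)
blue [  0 130 107  10 726] [ 42.3 135.2] ((53.0, 134.5), (9.0, 106.0), 90.0)
blue [146 169  20  24 210] [158.  182.6] ((157.2980194091797, 182.28021240234375), (15.619295120239258, 22.472206115722656), 20.85445785522461)
blue [451 236   9   6  46] [454.9 238.7] ((455.0, 238.5), (5.0, 8.0), 90.0)
blue [461 236   7   6  41] [463.9 238.6] ((464.0, 238.5), (5.0, 6.0), 90.0)
orange [326 145  17  16  84] [333.5 152.8] ((333.768310546875, 152.4146270751953), (15.129120826721191, 15.129120826721191), 83.6598129272461)
yellow [451 148  44  43 635] [472.3 168.8] ((472.5000305175781, 168.49998474121094), (43.84062194824219, 41.01219177246094), 45.0)
yellow [331 151   6   5  27] [333.6 153.1] ((333.5, 153.0), (4.0, 5.0), 90.0)
```

View pics/c0.png

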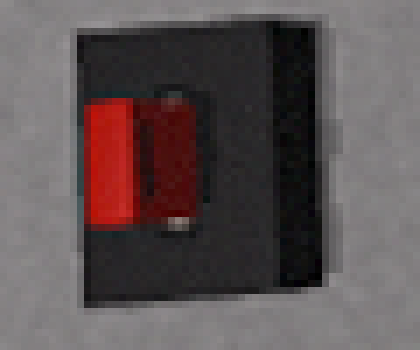

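View pics/c1.png

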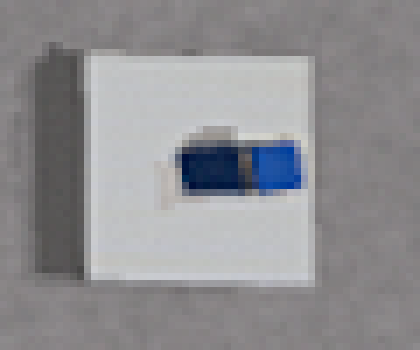

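View pics/c2.png

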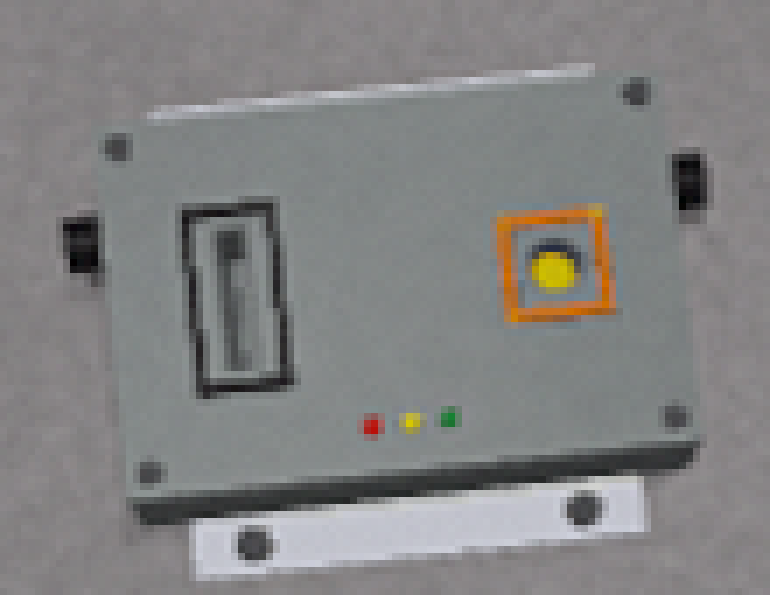

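```bash
python3 - <<'E'
from h import *
d=ctrl.get_image("top"); im=d["image"]
P=lambda x,y,ox,oy:((x/7)-.5+ox,(y/7)-.5+oy)
key=[P(84,98,145,220),P(134,98,145,220),P(136,230,145,220),P(84,230,145,220)]
k=onz(d,key,.095); print("key top",k.round(4).tolist(),k.mean(0).round(4))
rest=[P(78,35,145,220),P(270,22,145,220),P(275,287,145,220),P(85,305,145,220)]
k=onz(d,rest,.045); print("rest",k.round(4).tolist(),k.mean(0).round(4))
st=[P(252,147,425,215),P(301,142,425,215),P(300,187,425,215),P(252,189,425,215)]
k=onz(d,st,.110); print("sty top",k.round(4).tolist(),k.mean(0).round(4))
sd=[P(90,57,425,215),P(314,57,425,215),P(314,283,425,215),P(90,283,425,215)]
k=onz(d,sd,.05); print("stand",k.round(4).tolist(),k.mean(0).round(4))
sl=[P(183,208,255,115),P(278,202,255,115),P(293,382,255,115),P(203,394,255,115)]
k=onz(d,sl,.06); print("slot",k.round(4).tolist(),k.mean(0).round(4));a=k.mean(0)
ho=[P(498,217,255,115),P(604,208,255,115),P(615,311,255,115),P(510,319,255,115)]
k=onz(d,ho,.06); print("hole",k.round(4).tolist(),k.mean(0).round(4)); b=k.mean(0)
v=a-b; print(np.linalg.norm(v),np.arctan2(-v[0],v[1]))
sc=[P(117,147,255,115),P(636,92,255,115),P(674,416,255,115),P(150,473,255,115)]
k=onz(d,sc,.061);print("screws",k.round(4).tolist(),k.mean(0).round(4))
for i in range(4):
    e=k[(i+1)%4]-k[i]; print(np.linalg.norm(e),np.arctan2(e[1],e[0]))
E
```

```text
key top [[0.4496, 0.3207, 0.095], [0.4495, 0.3063, 0.095], [0.4117, 0.3043, 0.095], [0.4118, 0.3192, 0.095]] [0.4307 0.3126 0.095 ]
rest [[0.4702, 0.3444, 0.045], [0.4738, 0.2853, 0.045], [0.3926, 0.2811, 0.045], [0.3875, 0.3389, 0.045]] [0.431  0.3124 0.045 ]
sty top [[0.4413, -0.2916, 0.11], [0.4426, -0.3058, 0.11], [0.4298, -0.3048, 0.11], [0.4293, -0.291, 0.11]] [ 0.4357 -0.2983  0.11  ]
stand [[0.47, -0.2671, 0.05], [0.4696, -0.3369, 0.05], [0.4001, -0.3332, 0.05], [0.4006, -0.2641, 0.05]] [ 0.4351 -0.3003  0.05  ]
slot [[0.6432, 0.0729, 0.06], [0.645, 0.0432, 0.06], [0.5878, 0.0386, 0.06], [0.5842, 0.0665, 0.06]] [0.615  0.0553 0.06  ]
hole [[0.6399, -0.0255, 0.06], [0.6426, -0.0588, 0.06], [0.6098, -0.0617, 0.06], [0.6074, -0.029, 0.06]] [ 0.6249 -0.0437  0.06  ]
0.09953313079904093 0.09952377422116103
screws [[0.6625, 0.0935, 0.061], [0.6796, -0.0693, 0.061], [0.5763, -0.0794, 0.061], [0.5593, 0.0827, 0.061]] [0.6194 0.0069 0.061 ]
0.1636607087112735 -1.4662143097456337
0.10377922867180395 -3.0437036440660004
0.16300291253300955 1.675332860368137
0.10376949679908001 0.10422744631655602
```

```bash
python3 - <<'E'
from h import *
d=ctrl.get_image("scene"); im=d["image"]
cv2.imwrite("pics/s_key.png",cv2.resize(im[165:225,420:500],None,fx=8,fy=8,interpolation=0))
cv2.imwrite("pics/s_sty.png",cv2.resize(im[165:225,200:280],None,fx=8,fy=8,interpolation=0))
cv2.imwrite("pics/s_unit.png",cv2.resize(im[205:285,290:395],None,fx=7,fy=7,interpolation=0))
o=ctrl.observe(); R=Ro.from_quat(o["eef_rot"]).as_matrix(); print(R.round(4), o["ee_pos"].round(4) if hasattr(o["ee_pos"],'round') else o["ee_pos"])
E
```

```text
[[ 2.239e-01 -1.000e-04  9.746e-01]
 [-9.746e-01  7.000e-04  2.239e-01]
 [-7.000e-04 -1.000e+00  1.000e-04]] [ 0.1455 -0.6333  0.2309]
```

Unit yaw is about 0.10 rad, with the slot at about (0.615, 0.055) and the hole at about (0.625, -0.044). The key is at about (0.431, 0.313) with yaw near 0.05, and the stylus at about (0.435, -0.299). I'll move over the stylus, then the unit, then the key, taking a wrist picture at each.

>>> {"name": "play_rows", "arguments": {"rows": [[1,-2.9,0,2.6,0,0.087,0],[1,-2.9,0,2.6,0,0.087,0],[1,-2.9,0,2.6,0,0,0],[1,-2.9,0,2.6,0,0,0],[1,-2.9,0,2.6,0,0,0],[1,-2.9,0,2.6,0,0,0],[1,-2.9,0,2.6,0,0,0],[1,-2.9,0,2.6,0,0,0],[1,-2.9,0,2.6,0,0,0],[1,-2.9,0,2.6,0,0,0]]}}

```text
time_s: 1.13
ee_pos: [0.3827, -0.3231, 0.2316]
eef_rot: [0.513, -0.487, 0.487, -0.513]
wrist_force: [0.6, 0.3, -0.3]
width: 0.0854
```

```bash
cat >> h.py <<'E'
def st():
    o=ctrl.observe(); R=Ro.from_quat(o["eef_rot"]).as_matrix()
    print("t",round(o["time_s"],2),"p",np.round(o["ee_pos"],4),"yaw_z",round(float(np.arctan2(R[1,2],R[0,2])),4),"y",np.round(R[:,1],4),"F",np.round(o["wrist_force"],2),"w",round(o["width"],4)); return o,R
def go(o,R,tgt,yaw=None):
    print("shift cm",(R.T@(np.array(tgt)-o["ee_pos"])*100).round(2), "turn y", None if yaw is None else round(float(np.arctan2(R[1,2],R[0,2])-yaw),4))
E
python3 - <<'E'
from h import *
o,R=st(); d=ctrl.get_image("wrist"); cv2.imwrite("pics/w1.png",d["image"]); print(o["joint_pos"])
st()
E
```

```text
t 1.13 p [ 0.3827 -0.3231  0.2316] yaw_z 0.0516 y [ 3.e-04 -8.e-04 -1.e+00] F [ 0.55  0.27 -0.27] w 0.0854
[ 1.15793037  0.24803398 -0.58780647  1.91462571  0.16062226  1.02438127
 -1.01868161]
t 1.18 p [ 0.3888 -0.3152  0.2322] yaw_z 0.0618 y [ 0.0043  0.0026 -1.    ] F [4.72 6.19 0.21] w 0.0854
```

View pics/w1.png

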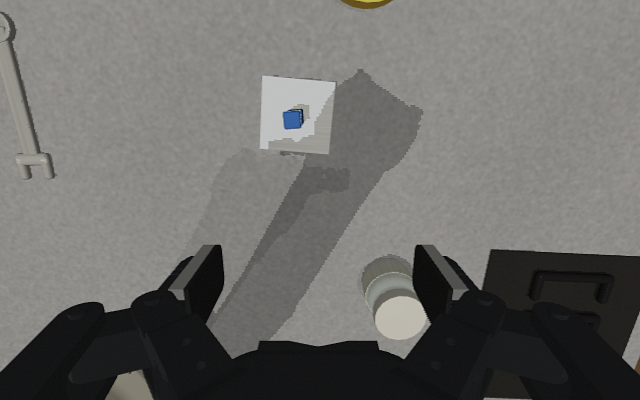

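The wrist view shows the stylus at (293,118) on its stand. On to the unit view.

>>> {"name": "play_rows", "arguments": {"rows": [[1,-3.4,0,2.2,0,0,0],[1,-3.4,0,2.2,0,0,0],[1,-3.4,0,2.2,0,0,0],[1,-3.4,0,2.2,0,0,0],[1,-3.4,0,2.2,0,0,0],[1,-3.4,0,2.2,0,0,0],[1,-3.4,0,2.2,0,0,0],[1,-3.4,0,1,0,0,0],[1,-3,0,0,0,0,0],[1,0,0,0,0,0,0]]}}

```text
time_s: 2.02
ee_pos: [0.53, -0.006, 0.2319]
eef_rot: [-0.514, 0.485, -0.483, 0.517]
wrist_force: [-1.1, 0.6, 0.1]
width: 0.0855
```

```bash
python3 - <<'E'
from h import *
o,R=st(); d=ctrl.get_image("wrist"); cv2.imwrite("pics/w2.png",d["image"]); print(o["joint_pos"].round(3) if hasattr(o["joint_pos"],'round') else o["joint_pos"])
import pickle; pickle.dump(d,open("w2.pkl","wb"))
st()
E
```

```text
t 2.02 p [ 0.53   -0.006   0.2319] yaw_z 0.0623 y [ 9.0e-04  4.2e-03 -1.0e+00] F [-1.09  0.63  0.08] w 0.0855
[ 0.583  0.338 -0.749  1.844  0.258  1.058 -1.774]
t 2.07 p [ 0.5299 -0.01    0.2316] yaw_z 0.0595 y [ 5.0e-04  1.6e-03 -1.0e+00] F [ 0.29 -1.45  0.13] w 0.0855
```

View pics/w2.png

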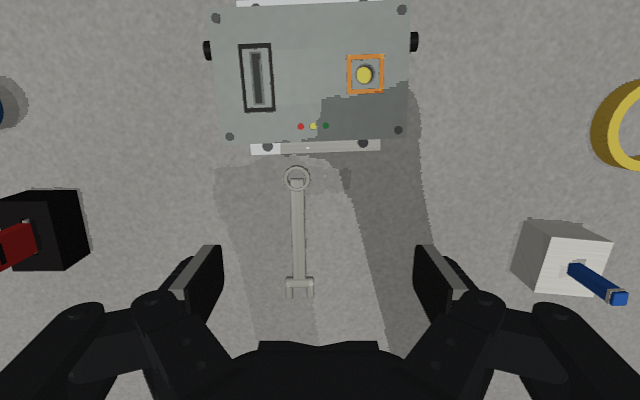

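```bash
cat > unit.py <<'E'
from h import *
def unit(d,roi):
    im=d["image"]; x0,y0,x1,y1=roi
    sub=im[y0:y1,x0:x1]
    m=mask(sub,(8,150,120),(16,255,255)) 
    pts=np.argwhere(m)[:,::-1].astype(np.float32)
    r=cv2.minAreaRect(pts); b=cv2.boxPoints(r)+[x0,y0]
    k=onz(d,b,.06); print("orange",np.round(r[1],1),"c",k.mean(0).round(4))
    g=cv2.cvtColor(sub,cv2.COLOR_BGR2GRAY)
    mm=(g<55).astype(np.uint8)
    for s,c,l in blobs(mm,60):
        r=cv2.minAreaRect(np.argwhere(l)[:,::-1].astype(np.float32)); b=cv2.boxPoints(r)+[x0,y0]
        k=onz(d,b,.06); 
        e=[k[(i+1)%4]-k[i] for i in range(4)]
        print("dark",s,np.round(r[0],1),np.round(r[1],1),"c",k.mean(0).round(4),[(round(float(np.linalg.norm(q)),4),round(float(np.arctan2(q[1],q[0])),3)) for q in e])
E
python3 - <<'E'
from unit import *
import pickle
d=pickle.load(open("w2.pkl","rb"))
unit(d,(205,0,420,160))
cv2.imwrite("pics/w2c.png",cv2.resize(d["image"][0:160,200:425],None,fx=3.5,fy=3.5,interpolation=0))
E
```

```text
orange [39. 36.] c [ 0.6263 -0.0426  0.06  ]
dark [205  32   8  20 141] [208.5  41.5] [19.  7.] c [ 0.6561 -0.0831  0.06  ] [(0.0062, -1.508), (0.0156, -2.992), (0.0063, 1.634), (0.0156, 0.143)]
dark [ 0 41  6 19 97] [ 2.5 50. ] [18.  5.] c [0.6374 0.1014 0.06  ] [(0.0045, -1.508), (0.0151, 3.112), (0.0046, 1.634), (0.0151, -0.034)]
dark [ 34  43  36  69 493] [51.6 77.2] [68.8 31.8] c [0.6162 0.0568 0.06  ] [(0.0286, -1.441), (0.0597, -3.04), (0.0303, 1.705), (0.0599, 0.074)]
```

View pics/w2c.png

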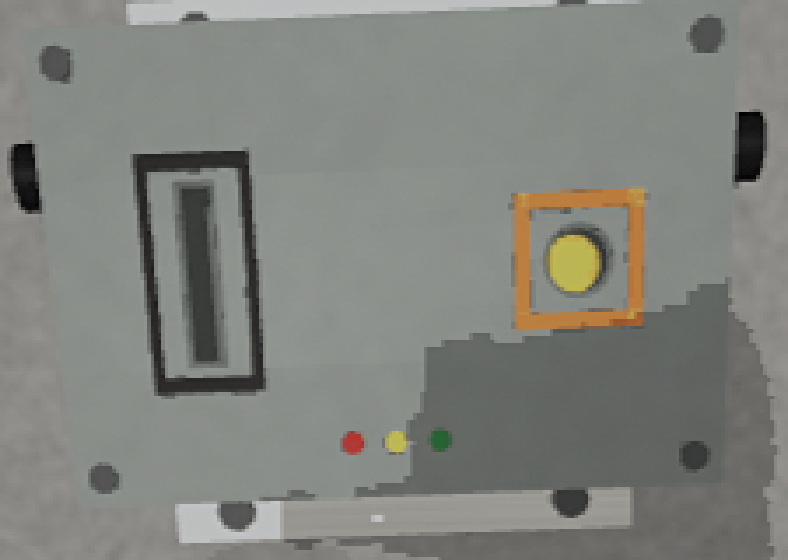

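>>> {"name": "play_rows", "arguments": {"rows": [[1,-3.8,0,-0.7,0,0,0],[1,-3.8,0,-0.9,0,0,0],[1,-3.8,0,-1.2,0,0,0],[1,-3.8,0,-1.5,0,0,0],[1,-3.8,0,-1.5,0,0,0],[1,-3.8,0,-1.5,0,0,0],[1,-3.8,0,-1.5,0,0,0],[1,-3,0,-1.2,0,0,0],[1,-2,0,-0.6,0,0,0],[1,0,0,0,0,0,0]]}}

```text
time_s: 2.9
ee_pos: [0.4058, 0.2996, 0.232]
eef_rot: [-0.513, 0.486, -0.485, 0.515]
wrist_force: [-0.0, 0.2, 0.1]
width: 0.0855
```

>>> {"name": "play_rows", "arguments": {"rows": [[1,0,0,0,0,0,0],[1,0,0,0,0,0,0],[1,0,0,0,0,0,0]]}}

```text
time_s: 3.15
ee_pos: [0.409, 0.2934, 0.231]
eef_rot: [0.512, -0.487, 0.488, -0.512]
wrist_force: [-0.0, 0.1, -0.3]
width: 0.0853
```

```bash
python3 - <<'E'
from h import *
o,R=st(); d=ctrl.get_image("wrist"); cv2.imwrite("pics/w3.png",d["image"]); print(np.round(o["joint_pos"],3))
import pickle; pickle.dump(d,open("w3.pkl","wb"))
st()
E
```

```text
t 3.15 p [0.409  0.2934 0.231 ] yaw_z 0.0484 y [ 0.     -0.0012 -1.    ] F [-0.04  0.15 -0.35] w 0.0853
[ 0.068  0.318 -0.881  1.902  0.282  1.052 -2.453]
t 3.2 p [0.4089 0.2935 0.2311] yaw_z 0.0484 y [ 1.e-04 -1.e-03 -1.e+00] F [0.11 0.21 0.19] w 0.0851
```

View pics/w3.png

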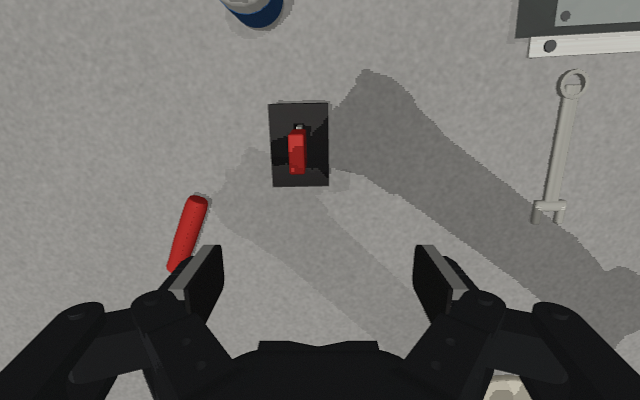

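```bash
python3 - <<'E'
from h import *
import pickle
d=pickle.load(open("w3.pkl","rb"))
cv2.imwrite("pics/w3c.png",cv2.resize(d["image"][95:195,260:340],None,fx=6,fy=6,interpolation=0))
sub=d["image"]
for s,c,l in blobs(mask(sub,(0,150,120),(8,255,255))): print(s,c.round(1),cv2.minAreaRect(np.argwhere(l)[:,::-1].astype(np.float32)))
print(proj(d,[[.431,.3125,.095],[.431,.3125,.045]]))
E
```

```text
[288 134  16  36 472] [295.9 149.6] ((295.5, 151.5), (35.0, 15.0), 90.0)
[291 167   4   5  20] [292.5 169. ] ((292.5, 169.0), (4.0, 3.0), 90.0)
[ 167  198   38   75 1261] [185.2 232.9] ((184.6000213623047, 236.70001220703125), (19.922346115112305, 75.57842254638672), 18.434946060180664)
[[296.94369296 156.84013715]
 [299.99300192 148.22889662]]
```

View pics/w3c.png

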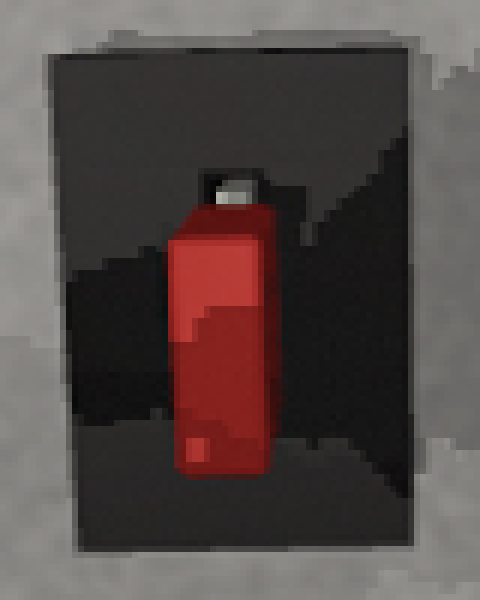

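```bash
python3 - <<'E'
from h import *
import pickle
d=pickle.load(open("w3.pkl","rb"))
P=lambda x,y:((x/6)-.5+260,(y/6)-.5+95)
k=onz(d,[P(168,240),P(263,240),P(271,474),P(177,474)],.095); print(k.round(4).tolist(),k.mean(0))
e=k-np.roll(k,-1,0); print(np.linalg.norm(e,axis=1),np.arctan2(e[:,1],e[:,0]))
k=onz(d,[P(48,54),P(412,48),P(414,545),P(78,550)],.045); print(k.round(4).tolist(),k.mean(0))
e=k-np.roll(k,-1,0); print(np.linalg.norm(e,axis=1),np.arctan2(e[:,1],e[:,0]))
o,R=st(); go(o,R,[.4325,.3128,.15],.055)
E
```

```text
[[0.4499, 0.3212, 0.095], [0.4506, 0.3076, 0.095], [0.4164, 0.3052, 0.095], [0.4157, 0.3191, 0.095]] [0.43316944 0.31327163 0.095     ]
[0.01356049 0.03424194 0.01388571 0.03423606] [ 1.62061708  0.0717012  -1.5209976  -3.07938852]
[[0.4735, 0.346, 0.045], [0.4774, 0.2864, 0.045], [0.3932, 0.281, 0.045], [0.3893, 0.3402, 0.045]] [0.43337532 0.31338773 0.045     ]
[0.05972698 0.08441445 0.05925454 0.08438388] [ 1.63652022  0.06302666 -1.50558917 -3.07296817]
t 3.2 p [0.4089 0.2935 0.2311] yaw_z 0.0484 y [ 1.e-04 -1.e-03 -1.e+00] F [0.11 0.21 0.19] w 0.0851
shift cm [-1.82  8.11  2.45] turn y -0.0066
```

Both views agree within about 2 mm: key near (0.432, 0.313), yaw about 0.06. Approaching it now.

>>> {"name": "play_rows", "arguments": {"rows": [[1,-0.6,2.2,0.8,0,-0.006,0],[1,-0.6,2.2,0.8,0,-0.006,0],[1,-0.65,2.2,0.8,0,0,0],[1,0,2.2,0,0,0,0],[1,0,2.2,0,0,0,0],[1,0,2,0,0,0,0],[1,0,0,0,0,0,0],[1,0,0,0,0,0,0],[1,0,0,0,0,0,0]]}}

```text
time_s: 3.95
ee_pos: [0.4315, 0.3154, 0.1023]
eef_rot: [-0.515, 0.484, -0.484, 0.516]
wrist_force: [-0.5, 0.5, 0.9]
width: 0.0855
```

```bash
python3 - <<'E'
from h import *
o,R=st(); d=ctrl.get_image("wrist"); cv2.imwrite("pics/w4.png",d["image"]); print(np.round(o["joint_pos"],3))
go(o,R,[.432,.3131,.056],.06)
E
```

```text
t 3.95 p [0.4315 0.3154 0.1023] yaw_z 0.0628 y [ 1.1e-03  6.0e-04 -1.0e+00] F [-0.52  0.52  0.91] w 0.0855
[-0.165  0.518 -0.646  1.94   0.421  0.819 -2.549]
shift cm [0.23 4.63 0.03] turn y 0.0028
```

View pics/w4.png

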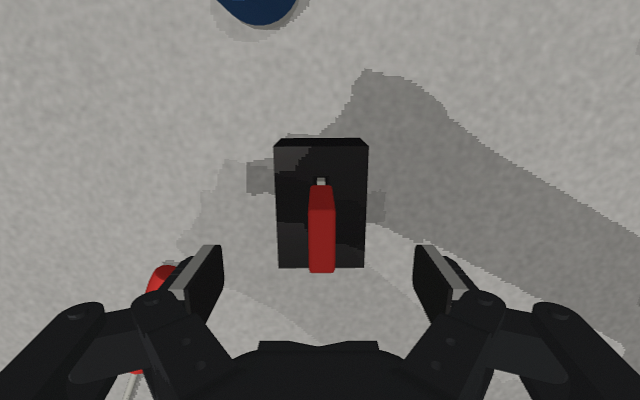

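The key lines up between the jaws (red handle at x≈321, fingers at about 222 and 414). Joint 7 is at -2.549, too close to its -2.57 limit, so I'll lift slightly and make the half turn, which gives the same grasp with plenty of margin.

>>> {"name": "play_rows", "arguments": {"rows": [[1,0,-1.2,0,0,-0.05,0],[1,0,-1.2,0,0,-0.12,0],[1,0,0,0,0,-0.12,0],[1,0,0,0,0,-0.12,0],[1,0,0,0,0,-0.12,0],[1,0,0,0,0,-0.12,0],[1,0,0,0,0,-0.12,0],[1,0,0,0,0,-0.12,0],[1,0,0,0,0,-0.12,0],[1,0,0,0,0,-0.12,0]]}}

```text
time_s: 4.83
ee_pos: [0.4319, 0.3155, 0.127]
eef_rot: [-0.694, 0.13, -0.132, 0.695]
wrist_force: [0.2, -0.2, -1.0]
width: 0.0852
```

>>> {"name": "play_rows", "arguments": {"rows": [[1,0,0,0,0,-0.12,0],[1,0,0,0,0,-0.12,0],[1,0,0,0,0,-0.12,0],[1,0,0,0,0,-0.12,0],[1,0,0,0,0,-0.12,0],[1,0,0,0,0,-0.12,0],[1,0,0,0,0,-0.12,0],[1,0,0,0,0,-0.12,0],[1,0,0,0,0,-0.12,0],[1,0,0,0,0,-0.12,0]]}}

```text
time_s: 5.67
ee_pos: [0.4321, 0.3153, 0.127]
eef_rot: [0.648, 0.285, -0.283, -0.647]
wrist_force: [-0.7, 0.5, -0.8]
width: 0.0857
```

>>> {"name": "play_rows", "arguments": {"rows": [[1,0,0,0,0,-0.12,0],[1,0,0,0,0,-0.12,0],[1,0,0,0,0,-0.12,0],[1,0,0,0,0,-0.12,0],[1,0,0,0,0,-0.12,0],[1,0,0,0,0,-0.1,0],[1,0,0,0,0,0,0],[1,0,0,0,0,0,0]]}}

```text
time_s: 6.33
ee_pos: [0.4316, 0.3153, 0.1263]
eef_rot: [0.513, 0.487, -0.486, -0.513]
wrist_force: [0.9, 0.2, 0.2]
width: 0.0855
```

```bash
python3 - <<'E'
from h import *
o,R=st(); d=ctrl.get_image("wrist"); cv2.imwrite("pics/w5.png",d["image"]); print(np.round(o["joint_pos"],3))
import pickle; pickle.dump(d,open("w5.pkl","wb"))
go(o,R,[.432,.3131,.056],.06-np.pi)
cv2.imwrite("pics/w5c.png",cv2.resize(d["image"][140:300,240:400],None,fx=3.7,fy=3.7,interpolation=0))
E
```

```text
t 6.33 p [0.4316 0.3153 0.1263] yaw_z 3.0893 y [ 1.4e-03  8.0e-04 -1.0e+00] F [0.93 0.19 0.17] w 0.0855
[ 0.245  0.837 -1.311  1.916  0.905  1.152  0.095]
shift cm [-0.22  7.03 -0.04] turn y 6.1709
```

View pics/w5.png

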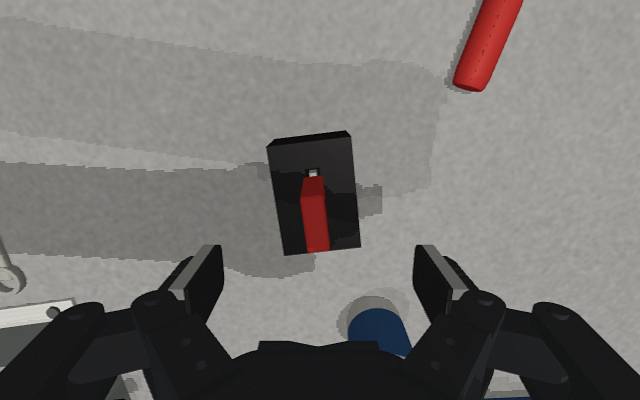

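>>> {"name": "play_rows", "arguments": {"rows": [[1,0,0,0,0,-0.06,0],[1,-0.2,0,0,0,-0.052,0],[1,0,2,0,0,0,0],[1,0,2,0,0,0,0],[1,0,1.5,0,0,0,0],[1,0,1,0,0,0,0],[1,0,0.5,0,0,0,0],[1,0,0,0,0,0,0],[1,0,0,0,0,0,0]]}}

```text
time_s: 7.13
ee_pos: [0.4307, 0.3138, 0.0557]
eef_rot: [0.484, 0.516, -0.516, -0.484]
wrist_force: [0.7, 0.3, 0.2]
width: 0.0853
```

```bash
python3 - <<'E'
from h import *
o,R=st(); d=ctrl.get_image("wrist"); cv2.imwrite("pics/w6.png",d["image"]); print(np.round(o["joint_pos"],3))
go(o,R,[.432,.3131,.056],.06+np.pi)
E
```

```text
t 7.13 p [0.4307 0.3138 0.0557] yaw_z -3.0775 y [ 3.e-04  4.e-04 -1.e+00] F [0.71 0.29 0.16] w 0.0853
[ 0.197  0.932 -1.222  1.953  1.032  1.073  0.135]
shift cm [-0.08 -0.03 -0.12] turn y -6.2791
```

View pics/w6.png

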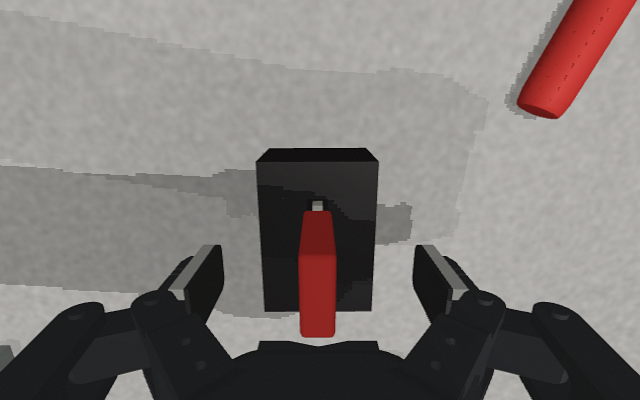

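The key is centred between the jaws and aligned with them. Closing the gripper.

>>> {"name": "play_rows", "arguments": {"rows": [[0,0,0,-0.1,0,0,0],[0,0,0,0,0,0,0],[0,0,0,0,0,0,0],[0,0,0,0,0,0,0],[0,0,0,0,0,0,0],[0,0,0,0,0,0,0],[0,0,0,0,0,0,0],[0,0,0,0,0,0,0]], "force": 50}}

```text
time_s: 7.85
ee_pos: [0.4318, 0.3135, 0.0555]
eef_rot: [0.484, 0.516, -0.516, -0.484]
wrist_force: [0.2, 0.1, 2.4]
width: 0.0134
```

```bash
python3 - <<'E'
from h import *
o,R=st(); d=ctrl.get_image("wrist"); cv2.imwrite("pics/w7.png",d["image"]); print(np.round(o["joint_pos"],3), np.round(o["torque"],3))
E
```

```text
t 7.85 p [0.4318 0.3135 0.0555] yaw_z -3.0774 y [ 3.e-04 -0.e+00 -1.e+00] F [0.19 0.11 2.45] w 0.0134
[ 0.197  0.933 -1.221  1.951  1.032  1.074  0.137] [-0.188 -0.009  0.034]
```

View pics/w7.png

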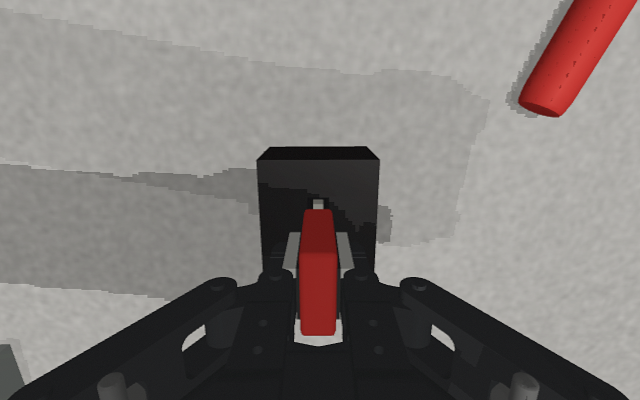

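Gripped (width 13.4 mm). Lifting it out of the rest.

>>> {"name": "play_rows", "arguments": {"rows": [[0,0,-1,0,0,0,0],[0,0,-1.5,0,0,0,0],[0,0,-2,0,0,0,0],[0,0,-2.5,0,0,0,0],[0,0,-2.5,0,0,0,0],[0,0,-1.5,0,0,0,0]]}}

```text
time_s: 8.4
ee_pos: [0.432, 0.3147, 0.1689]
eef_rot: [0.484, 0.517, -0.515, -0.483]
wrist_force: [0.8, 0.1, 0.1]
width: 0.0133
```

>>> {"name": "play_rows", "arguments": {"rows": [[0,-2.7,0,-1.6,0,-0.01,0],[0,-2.7,0,-1.6,0,-0.01,0],[0,-2.7,0,-1.6,0,-0.01,0],[0,-2.7,0,-1.6,0,-0.007,0],[0,-2.7,0,-1.6,0,0,0],[0,-2.7,0,-1.6,0,0,0],[0,-2.7,0,-1.6,0,0,0],[0,-2.7,0,-1.6,0,0,0],[0,-2.5,0,-1.5,0,0,0],[0,-1.5,0,-0.8,0,0,0]]}}

```text
time_s: 9.23
ee_pos: [0.6077, 0.0684, 0.1656]
eef_rot: [-0.476, -0.523, 0.524, 0.475]
wrist_force: [1.0, 0.6, -1.5]
width: 0.0134
```

>>> {"name": "play_rows", "arguments": {"rows": [[0,0,0,0,0,0,0],[0,0,0,0,0,0,0],[0,0,0,0,0,0,0]]}}

```text
time_s: 9.48
ee_pos: [0.6049, 0.0734, 0.1658]
eef_rot: [0.474, 0.525, -0.525, -0.474]
wrist_force: [-0.6, 0.2, -0.7]
width: 0.0135
```

```bash
python3 - <<'E'
from h import *
import pickle
o,R=st(); print(np.round(o["joint_pos"],3))
for n in ("wrist","scene","top"):
    d=ctrl.get_image(n); cv2.imwrite(f"pics/{n}8.png",d["image"]); pickle.dump(d,open(f"{n}8.pkl","wb"))
    if n=="scene": cv2.imwrite("pics/scene8c.png",cv2.resize(d["image"][180:280,290:400],None,fx=5.5,fy=5.5,interpolation=0))
    if n=="top": cv2.imwrite("pics/top8c.png",cv2.resize(d["image"][100:210,240:370],None,fx=5.,fy=5.,interpolation=0))
E
```

```text
t 9.48 p [0.6049 0.0734 0.1658] yaw_z -3.0393 y [-0.e+00  8.e-04 -1.e+00] F [-0.56  0.23 -0.71] w 0.0135
[ 0.686  0.936 -1.367  1.7    0.947  1.33   0.805]
```

View pics/wrist8.png

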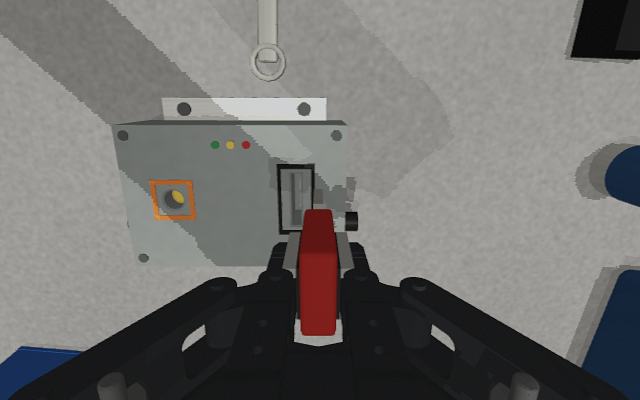

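View pics/scene8c.png

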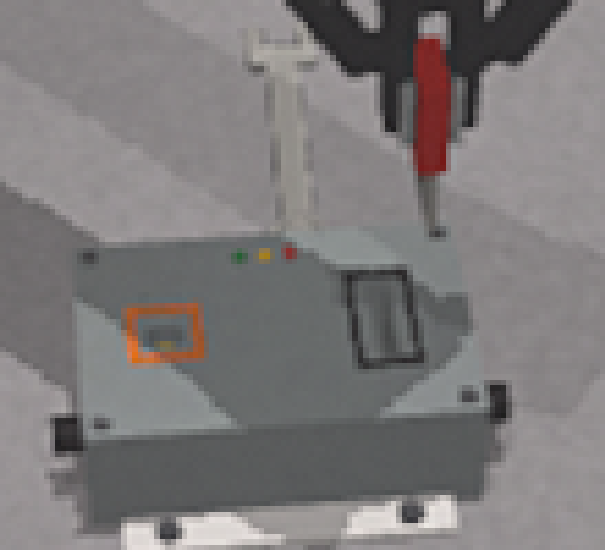

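View pics/top8c.png

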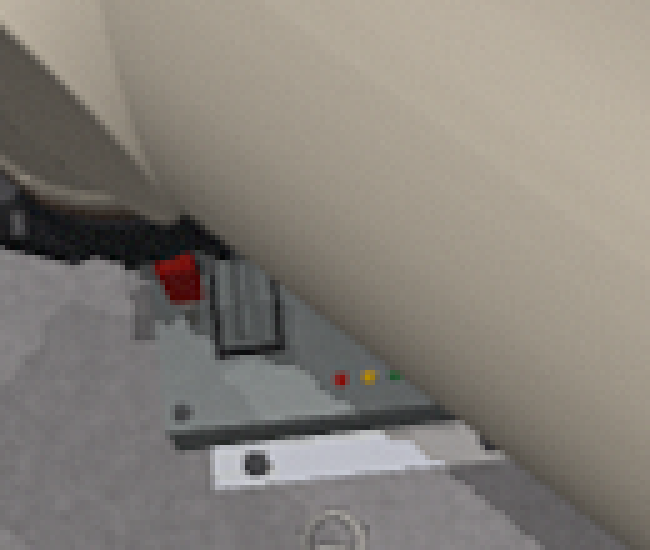

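```bash
python3 - <<'E'
from h import *
import pickle
d=pickle.load(open("wrist8.pkl","rb"))
cv2.imwrite("pics/w8c.png",cv2.resize(d["image"][110:270,100:360],None,fx=3,fy=3,interpolation=0))
cv2.imwrite("pics/w8d.png",cv2.resize(d["image"][155:245,260:345],None,fx=6.5,fy=6.5,interpolation=0))
im=d["image"]
m=mask(im[170:230,140:205],(8,120,100),(18,255,255)); r=cv2.minAreaRect(np.argwhere(m)[:,::-1].astype(np.float32)); k=onz(d,cv2.boxPoints(r)+[140,170],.06); print(r,k.mean(0))
E
```

```text
((32.0, 29.5), (39.0, 46.0), 90.0) [ 0.62615456 -0.04276605  0.06      ]
```

View pics/w8c.png

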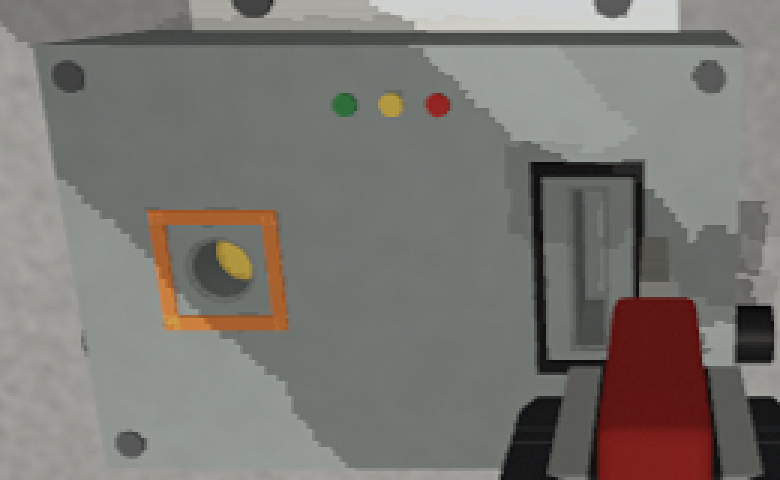

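View pics/w8d.png

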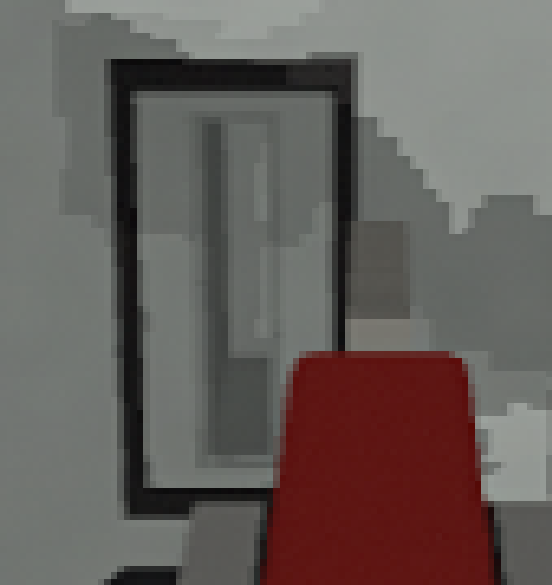

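```bash
python3 - <<'E'
from h import *
import pickle
d=pickle.load(open("wrist8.pkl","rb"))
cv2.imwrite("pics/w8e.png",cv2.resize(d["image"][200:350,280:360],None,fx=4,fy=4,interpolation=2))
P=lambda x,y:((x/6.5)-.5+260,(y/6.5)-.5+155)
k=onz(d,[P(108,60),P(354,60),P(128,515)],.06); print(k.round(4).tolist()); 
e1=k[1]-k[0];e2=k[2]-k[0];print(np.linalg.norm(e1),np.linalg.norm(e2),np.arctan2(-e2[1],-e2[0]),"c",(k[1]+k[2])/2)
P=lambda x,y:((x/3)-.5+100,(y/3)-.5+110)
k=onz(d,[P(68,77),P(709,77),P(130,443)],.061); e=k[1]-k[0]; print("screw yaw",np.arctan2(-e[0],e[1]), np.linalg.norm(e)); e=k[0]-k[2];print(e,np.arctan2(-e[1],-e[0]),np.linalg.norm(e))
E
```

```text
[[0.5879, 0.0389, 0.06], [0.5848, 0.0684, 0.06], [0.6469, 0.0455, 0.06]]
0.029625222110763048 0.05937330822351073 -3.031071383012478 c [0.61584027 0.05691906 0.06      ]
screw yaw 0.10352272898917722 0.16232670577089725
[-0.10214325 -0.01062241  0.        ] 0.10362271932853552 0.10269410139083346
```

View pics/w8e.png

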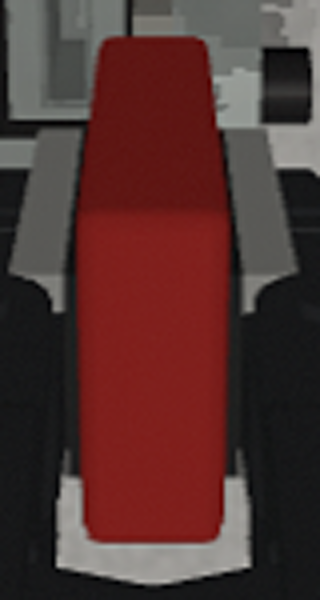

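```bash
python3 - <<'E'
from h import *
import pickle
d=pickle.load(open("wrist8.pkl","rb"))
o,R=st()
P=lambda x,y:((x/4)-.5+280,(y/4)-.5+200)
for dz in (.0385,.0395,.0405):
    k=onz(d,[P(78,209),P(226,209),P(222,541),P(84,541)],o["ee_pos"][2]+dz); q=(k-o["ee_pos"])@R; print(q.round(4).tolist(),q.mean(0).round(4))
# blade underside far edge: bottom of handle visible?
k=onz(d,[P(102,40),P(205,40)],o["ee_pos"][2]-.0105); print(((k-o["ee_pos"])@R).round(4))
off=R[:2,:]@np.array([0,0,0.0])
go(o,R,[.616,.0568,.12],.1025+np.pi)
E
```

```text
t 9.63 p [0.6048 0.0739 0.1658] yaw_z -3.0377 y [ 3.e-04  2.e-04 -1.e+00] F [-0.47  1.16 -0.98] w 0.0133
[[-0.0073, -0.0385, 0.0178], [0.0058, -0.0385, 0.0178], [0.0059, -0.0385, -0.0174], [-0.0073, -0.0385, -0.0174]] [-0.0007 -0.0385  0.0002]
[[-0.0072, -0.0395, 0.0183], [0.0057, -0.0395, 0.0183], [0.0059, -0.0395, -0.0165], [-0.0072, -0.0395, -0.0165]] [-0.0007 -0.0395  0.0009]
[[-0.0072, -0.0405, 0.0188], [0.0056, -0.0405, 0.0188], [0.0058, -0.0405, -0.0157], [-0.0072, -0.0405, -0.0157]] [-0.0007 -0.0405  0.0016]
[[-0.007   0.0105  0.0162]
 [ 0.0059  0.0105  0.0162]]
shift cm [-1.82  4.58 -0.94] turn y -6.2818
```

>>> {"name": "play_rows", "arguments": {"rows": [[0,-0.5,1,-0.3,0,0,0],[0,-0.5,1,-0.3,0,0,0],[0,-0.5,1,-0.3,0,0,0],[0,-0.3,1,-0.05,0,0,0],[0,0,0.5,0,0,0,0],[0,0,0,0,0,0,0],[0,0,0,0,0,0,0],[0,0,0,0,0,0,0]]}}

```text
time_s: 10.3
ee_pos: [0.6168, 0.0561, 0.1207]
eef_rot: [0.474, 0.525, -0.525, -0.474]
wrist_force: [-0.4, 0.1, 0.3]
width: 0.0135
```

```bash
python3 - <<'E'
from h import *
import pickle
o,R=st(); go(o,R,[.616,.0568,.12],.1025+np.pi)
for n in ("wrist","scene"):
    d=ctrl.get_image(n); pickle.dump(d,open(f"{n}9.pkl","wb"))
    if n=="scene": cv2.imwrite("pics/scene9c.png",cv2.resize(d["image"][190:280,300:400],None,fx=6,fy=6,interpolation=0))
    else: cv2.imwrite("pics/w9c.png",cv2.resize(d["image"][130:300,240:400],None,fx=3.5,fy=3.5,interpolation=0))
E
```

```text
t 10.3 p [0.6168 0.0561 0.1207] yaw_z -3.0397 y [ 4.e-04  7.e-04 -1.e+00] F [-0.42  0.14  0.28] w 0.0135
shift cm [0.08 0.07 0.07] turn y -6.2838
```

View pics/scene9c.png

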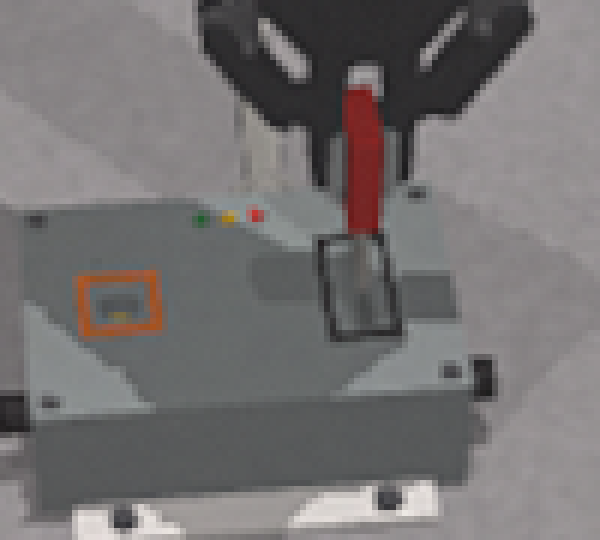

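View pics/w9c.png

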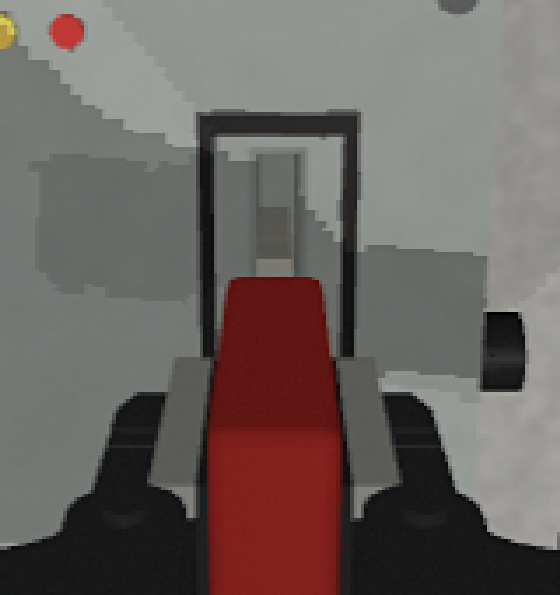

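```bash
python3 - <<'E'
from h import *
import pickle
d=pickle.load(open("wrist9.pkl","rb")); o,R=st()
P=lambda x,y:((x/3.5)-.5+240,(y/3.5)-.5+130)
q=lambda uv,z:((onz(d,[uv],z)-o["ee_pos"])@R)[0].round(4)
print("blade bottom robot-side corners",q(P(257,207),.0762),q(P(293,207),.0762))
print("slot end",q(P(252,150),.06),q(P(304,150),.06))
print("frame TL,TR",q(P(198,112),.06),q(P(359,112),.06), "lower sides", q(P(204,350),.06),q(P(357,350),.06))
s=pickle.load(open("scene9.pkl","rb"))
print(proj(s,[[.616,.0568,.06]]),"crop",(proj(s,[[.616,.0568,.06]])-[300,190]+.5)*6)
E
```

```text
t 10.4 p [0.617 0.056 0.121] yaw_z -3.0398 y [ 1.e-03  4.e-04 -1.e+00] F [ 0.93  0.03 -0.49] w 0.0131
blade bottom robot-side corners [-0.0029  0.0448  0.0177] [0.0033 0.0448 0.0178]
slot end [-0.004   0.061   0.0241] [0.0055 0.061  0.0241]
frame TL,TR [-0.0139  0.061   0.0312] [0.0155 0.061  0.0312] lower sides [-0.0135  0.061  -0.0157] [ 0.0162  0.061  -0.0157]
[[359.38794352 237.07252165]] crop [[359.32766114 285.43512989]]
```

```bash
python3 - <<'E'
from h import *
import pickle
d=pickle.load(open("wrist9.pkl","rb")); o,R=st()
for off in (-.002,0,.002):
  X=np.array([[0,-.0395,.018+off],[0,.0105,.018+off],[0,.0105,.02+off],[-.0025,.0385,.02+off],[.0025,.0385,.02+off],[-.0025,.0445,.02+off],[.0025,.0445,.02+off]])@R.T+o["ee_pos"]
  print(off,((proj(d,X)-[240,130]+.5)*3.5).round(0).tolist())
cv2.imwrite("pics/w9d.png",cv2.resize(d["image"][160:215,290:345],None,fx=10,fy=10,interpolation=0))
E
```

```text
t 10.4 p [0.617 0.056 0.121] yaw_z -3.0398 y [ 1.e-03  4.e-04 -1.e+00] F [ 0.93  0.03 -0.49] w 0.0131
-0.002 [[275.0, 452.0], [274.0, 284.0], [274.0, 271.0], [259.0, 216.0], [289.0, 216.0], [259.0, 206.0], [289.0, 206.0]]
0 [[275.0, 434.0], [274.0, 271.0], [274.0, 257.0], [259.0, 204.0], [289.0, 204.0], [259.0, 195.0], [289.0, 195.0]]
0.002 [[275.0, 416.0], [274.0, 257.0], [274.0, 244.0], [259.0, 193.0], [289.0, 193.0], [259.0, 183.0], [289.0, 184.0]]
```

View pics/w9d.png

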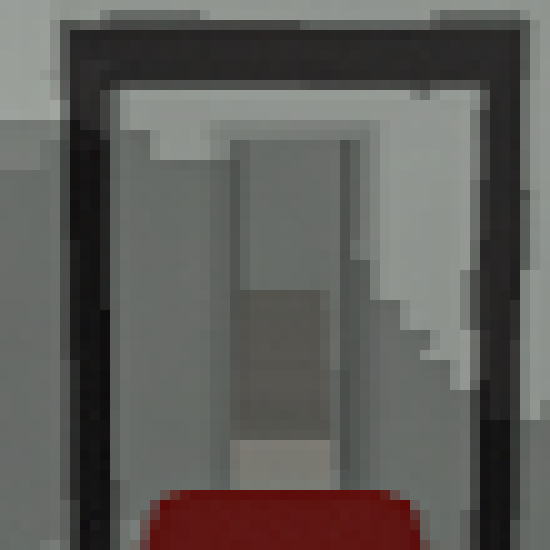

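Seen from the wrist, the blade strip (col 28.1 of the crop) is about 0.6 mm off the slot centre (29.3), and about 1.6 mm off along x. I'll correct that and descend in small steps.

>>> {"name": "play_rows", "arguments": {"rows": [[0,0.06,0,0.16,0,0,0],[0,0,0.5,0,0,0,0],[0,0,0.5,0,0,0,0],[0,0,0.4,0,0,0,0],[0,0,0.3,0,0,0,0],[0,0,0.3,0,0,0,0],[0,0,0.3,0,0,0,0],[0,0,0,0,0,0,0],[0,0,0,0,0,0,0]]}}

```text
time_s: 11.15
ee_pos: [0.6151, 0.056, 0.0971]
eef_rot: [-0.474, -0.525, 0.525, 0.474]
wrist_force: [0.1, -0.6, -0.3]
width: 0.0134
```

```bash
python3 - <<'E'
from h import *
import pickle
o,R=st(); go(o,R,[.615,.0568,.0705],.1025+np.pi)
for n in ("wrist","scene"):
    d=ctrl.get_image(n); pickle.dump(d,open(f"{n}10.pkl","wb"))
    if n=="scene": cv2.imwrite("pics/scene10c.png",cv2.resize(d["image"][190:280,300:400],None,fx=6,fy=6,interpolation=0))
    else: cv2.imwrite("pics/w10c.png",cv2.resize(d["image"][130:300,240:400],None,fx=3.5,fy=3.5,interpolation=0))
E
```

```text
t 11.15 p [0.6151 0.056  0.0971] yaw_z -3.0403 y [-3.e-04  1.e-04 -1.e+00] F [ 0.08 -0.65 -0.28] w 0.0134
shift cm [ 0.08  2.66 -0.  ] turn y -6.2844
```

View pics/scene10c.png

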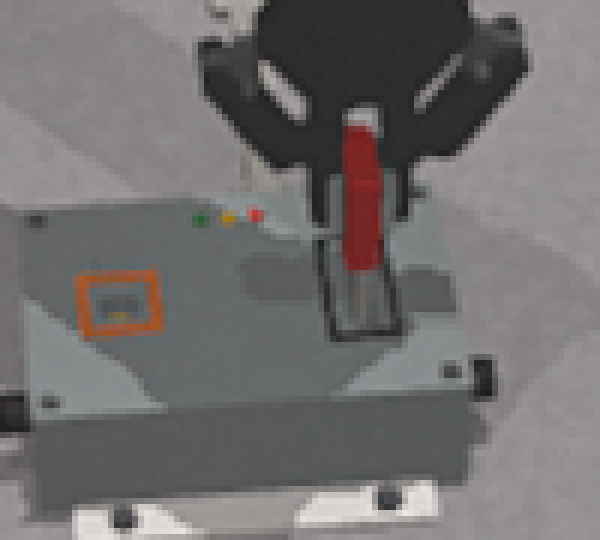

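View pics/w10c.png

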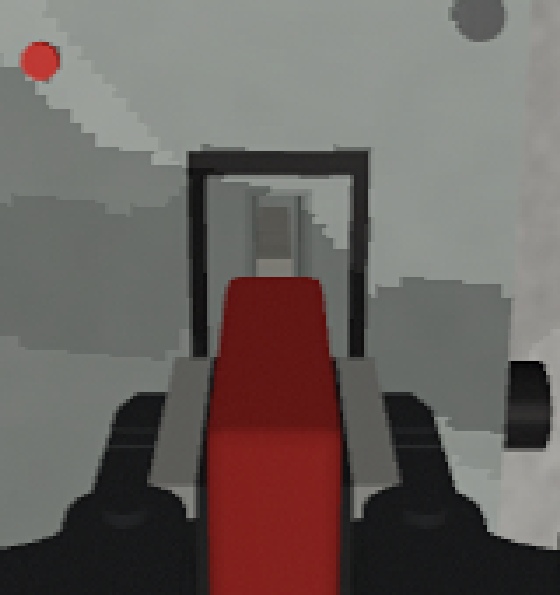

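The blade has entered the slot with no contact force (strip 257–293 inside slot 254–299). Continuing down.

>>> {"name": "play_rows", "arguments": {"rows": [[0,0.05,0.3,0,0,0,0],[0,0,0.3,0,0,0,0],[0,0,0.3,0,0,0,0],[0,0,0.3,0,0,0,0],[0,0,0.3,0,0,0,0],[0,0,0.3,0,0,0,0],[0,0,0.3,0,0,0,0],[0,0,0.2,0,0,0,0],[0,0,0,0,0,0,0]]}}

```text
time_s: 12.0
ee_pos: [0.6148, 0.0563, 0.0737]
eef_rot: [-0.474, -0.524, 0.525, 0.474]
wrist_force: [0.7, 0.2, -1.2]
width: 0.0139
```

>>> {"name": "play_rows", "arguments": {"rows": [[0,0,0.2,0,0,0,0],[0,0,0.2,0,0,0,0],[0,0,0.1,0,0,0,0],[0,0,0,0,0,0,0]]}}

```text
time_s: 12.33
ee_pos: [0.6153, 0.0565, 0.0705]
eef_rot: [0.474, 0.525, -0.525, -0.474]
wrist_force: [-2.9, -1.4, 7.4]
width: 0.0135
```

```bash
python3 - <<'E'
from h import *
import pickle
o,R=st(); go(o,R,[.615,.0568,.0705],.1025+np.pi); print(np.round(o["torque"],3))
for n in ("wrist","scene"):
    d=ctrl.get_image(n); pickle.dump(d,open(f"{n}11.pkl","wb"))
    if n=="scene": cv2.imwrite("pics/scene11c.png",cv2.resize(d["image"][190:280,300:400],None,fx=6,fy=6,interpolation=0))
    else: cv2.imwrite("pics/w11c.png",cv2.resize(d["image"][130:300,240:400],None,fx=3.5,fy=3.5,interpolation=0))
E
```

```text
t 12.33 p [0.6153 0.0565 0.0705] yaw_z -3.0403 y [ 7.e-04 -5.e-04 -1.e+00] F [-2.86 -1.44  7.37] w 0.0135
shift cm [ 0.03 -0.    0.03] turn y -6.2844
[-0.29   0.558 -0.022]
```

View pics/scene11c.png

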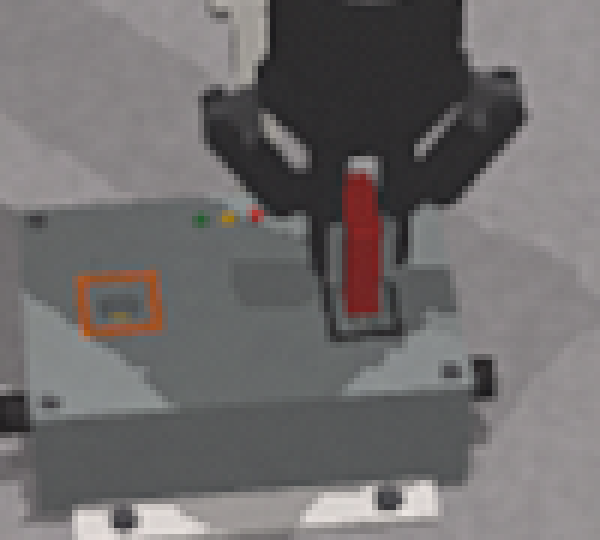

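View pics/w11c.png

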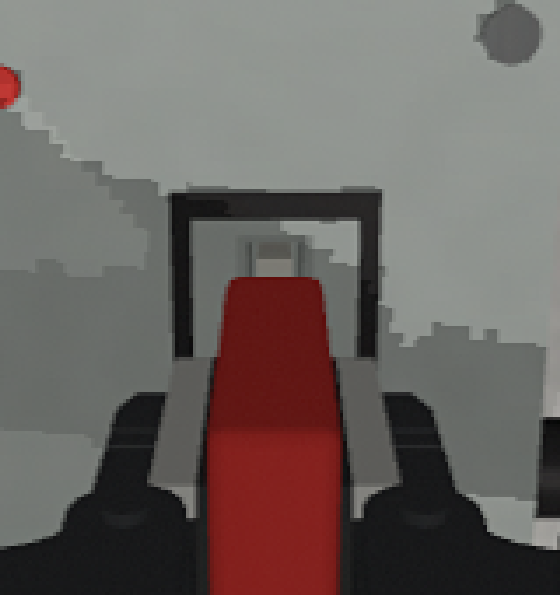

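>>> {"name": "play_rows", "arguments": {"rows": [[0,0,0.15,0,0,0,0],[0,0,0.15,0,0,0,0],[0,0,0,0,0,0,0],[0,0,0,0,0,0,0]]}}

```text
time_s: 12.77
ee_pos: [0.6154, 0.0566, 0.0704]
eef_rot: [-0.475, -0.525, 0.525, 0.473]
wrist_force: [-8.9, -4.8, 25.3]
width: 0.0132
```

```bash
python3 - <<'E'
from h import *
import pickle
o,R=st(); print(np.round(o["torque"],3))
d=ctrl.get_image("wrist"); pickle.dump(d,open(f"wrist12.pkl","wb"))
cv2.imwrite("pics/w12c.png",cv2.resize(d["image"][180:230,290:345],None,fx=10,fy=10,interpolation=0))
# predicted slot end & handle underside rows if home
X=np.array([[0,.0105,.018],[-.0025,.0105,.02],[.0025,.0105,.02],[0,.0105,.022]])@R.T+o["ee_pos"]
print(((proj(d,X)-[290,180]+.5)*10).round(0).tolist())
E
```

```text
t 12.77 p [0.6154 0.0566 0.0704] yaw_z -3.0402 y [ 0.0016 -0.0019 -1.    ] F [-8.88 -4.75 25.3 ] w 0.0132
[-1.085  2.08  -0.043]
[[286.0, 267.0], [236.0, 229.0], [336.0, 229.0], [286.0, 191.0]]
```

View pics/w12c.png

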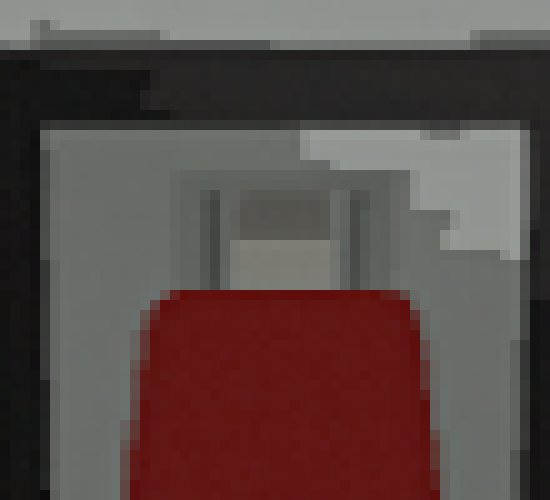

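It stopped hard at TCP z 0.0704 (home was predicted at 0.0705), with force rising to 25 N. The key is home, so I'll release it.

>>> {"name": "play_rows", "arguments": {"rows": [[0,0,-0.15,0,0,0,0],[0,0,-0.15,0,0,0,0],[0,0,0,0,0,0,0],[0.5,0,0,0,0,0,0],[0.5,0,0,0,0,0,0],[0.5,0,0,0,0,0,0],[0.5,0,0,0,0,0,0],[0.5,0,0,0,0,0,0]]}}

```text
time_s: 13.48
ee_pos: [0.6149, 0.0564, 0.0689]
eef_rot: [-0.474, -0.525, 0.525, 0.474]
wrist_force: [0.5, 0.1, -0.2]
width: 0.0431
```

>>> {"name": "play_rows", "arguments": {"rows": [[0.5,0,-0.5,0,0,0,0],[0.5,0,-1.5,0,0,0,0],[0.5,0,-2.5,0,0,0,0],[0.5,0,-2.5,0,0,0,0],[0.5,0,-2.5,0,0,0,0],[0.5,0,-2.5,0,0,0,0],[0.5,0,-1,0,0,0,0],[0.5,0,0,0,0,0,0],[0.5,0,0,0,0,0,0]]}}

```text
time_s: 14.23
ee_pos: [0.6152, 0.0563, 0.1998]
eef_rot: [0.474, 0.525, -0.525, -0.474]
wrist_force: [-0.2, -0.6, -0.6]
width: 0.0422
```

```bash
python3 - <<'E'
from h import *
import pickle
o,R=st(); print(np.round(o["joint_pos"],3))
for n in ("wrist","scene"):
    d=ctrl.get_image(n); pickle.dump(d,open(f"{n}13.pkl","wb"))
    if n=="scene": cv2.imwrite("pics/scene13c.png",cv2.resize(d["image"][190:280,300:400],None,fx=6,fy=6,interpolation=0))
    else: cv2.imwrite("pics/w13.png",d["image"])
E
```

```text
t 14.23 p [0.6152 0.0563 0.1998] yaw_z -3.0404 y [ 1.1e-03 -5.0e-04 -1.0e+00] F [-0.24 -0.61 -0.62] w 0.0422
[ 0.713  0.911 -1.394  1.651  0.915  1.382  0.859]
```

View pics/scene13c.png

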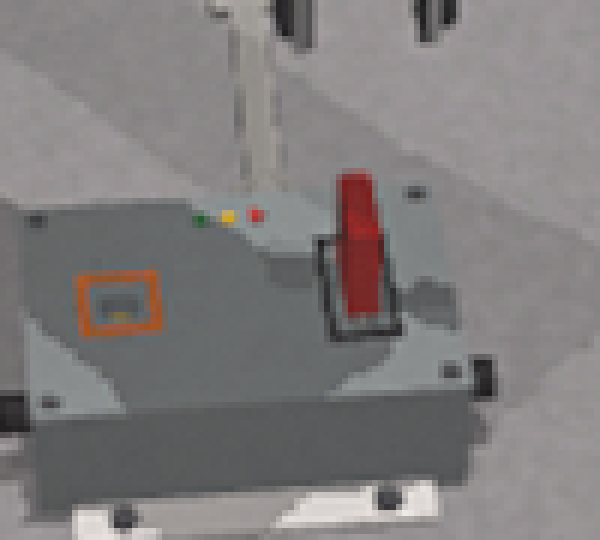

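View pics/w13.png

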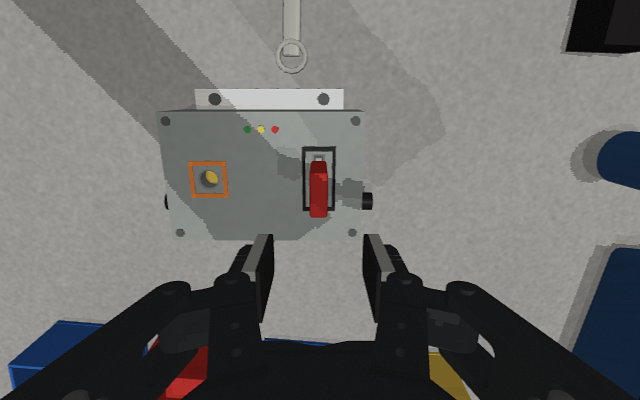

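The key stands home in the slot (wrist view at (318,190), handle resting on the cover). The button hole is clear at (208,179). Moving over to the stylus.

>>> {"name": "play_rows", "arguments": {"rows": [[0.6,-3.3,0,2.2,0,0,0],[0.6,-3.4,0,2.2,0,0,0],[0.6,-3.4,0,2.2,0,0,0],[0.6,-3.4,0,2.2,0,0,0],[0.6,-3.4,0,2.2,0,0,0],[0.6,-3.4,0,2.2,0,0,0],[0.6,-3.4,0,2.2,0,0,0],[0.6,-3.4,0,2.2,0,0,0],[0.6,-3.4,0,2.2,0,0,0],[0.6,-3,0,1.8,0,0,0]]}}

```text
time_s: 15.17
ee_pos: [0.4313, -0.3011, 0.1977]
eef_rot: [-0.474, -0.524, 0.525, 0.475]
wrist_force: [1.0, -0.1, -0.5]
width: 0.051
```

>>> {"name": "play_rows", "arguments": {"rows": [[0.6,0,0,0,0,0,0],[0.6,0,0,0,0,0,0],[0.6,0,0,0,0,0,0]]}}

```text
time_s: 15.42
ee_pos: [0.4335, -0.2981, 0.1983]
eef_rot: [0.474, 0.525, -0.524, -0.475]
wrist_force: [0.6, -0.1, -0.1]
width: 0.0513
```

```bash
python3 - <<'E'
from h import *
import pickle
o,R=st(); print(np.round(o["joint_pos"],3))
d=ctrl.get_image("wrist"); pickle.dump(d,open(f"wrist14.pkl","wb"))
cv2.imwrite("pics/w14.png",d["image"])
p=pickle.load(open("wrist13.pkl","rb"))
im=p["image"]; m=mask(im[150:210,180:240],(8,120,100),(18,255,255)); r=cv2.minAreaRect(np.argwhere(m)[:,::-1].astype(np.float32)); k=onz(p,cv2.boxPoints(r)+[180,150],.06); print(r,k.mean(0))
t=ctrl.get_image("top"); cv2.imwrite("pics/t14c.png",cv2.resize(t["image"][110:200,250:370],None,fx=6,fy=6,interpolation=0)); pickle.dump(t,open("top14.pkl","wb"))
go(o,R,[.4355,-.299,.2])
E
```

```text
t 15.42 p [ 0.4335 -0.2981  0.1983] yaw_z -3.0409 y [-8.0e-04  1.9e-03 -1.0e+00] F [ 0.58 -0.1  -0.05] w 0.0513
[ 1.565  0.836 -1.496  1.875  0.868  1.315  1.485]
((28.0, 29.0), (40.0, 36.0), 0.0) [ 0.62615624 -0.04232187  0.06      ]
shift cm [-0.1  -0.17 -0.19] turn y None
```

View pics/w14.png

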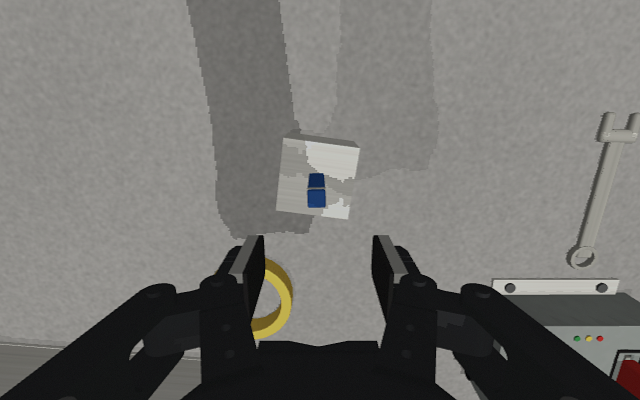

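View pics/t14c.png

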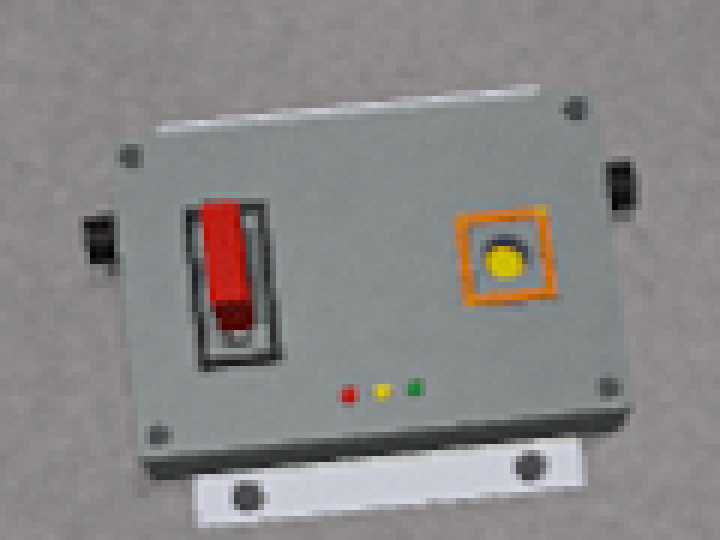

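The top view shows the key seated at (230,265) in the crop. The stylus is at (316,190) in the wrist view. Zooming in on it.

```bash
python3 - <<'E'
from h import *
import pickle
d=pickle.load(open("wrist14.pkl","rb"))
cv2.imwrite("pics/w14c.png",cv2.resize(d["image"][130:225,270:365],None,fx=6,fy=6,interpolation=0))
E
```

```text
(no output)
```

View pics/w14c.png

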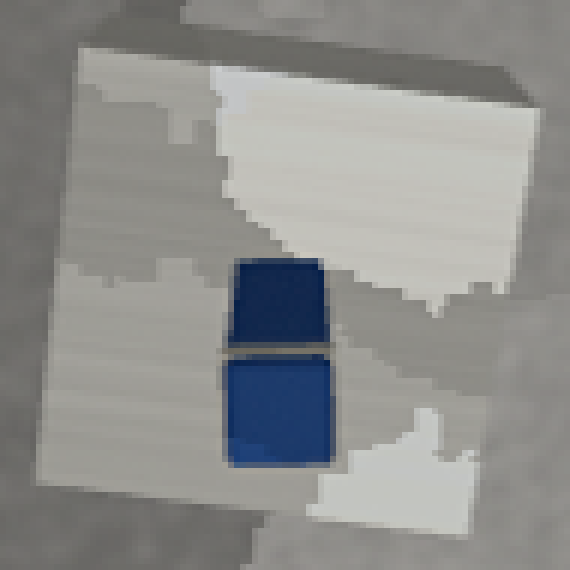

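```bash
python3 - <<'E'
from h import *
import pickle
d=pickle.load(open("wrist14.pkl","rb")); o,R=st()
P=lambda x,y:((x/6)-.5+270,(y/6)-.5+130)
k=onz(d,[P(223,355),P(335,355),P(333,466),P(229,466)],.11); print(k.round(4).tolist(),k.mean(0).round(4)); e=k-np.roll(k,-1,0); print(np.linalg.norm(e,axis=1).round(4),np.arctan2(e[:,1],e[:,0]).round(3))
k2=onz(d,[P(236,260),P(323,260)],.05); print(k2.round(4))
k3=onz(d,[P(78,48),P(540,108),P(470,534),P(36,485)],.05); print(k3.round(4).tolist(),k3.mean(0).round(4))
go(o,R,[k.mean(0)[0],k.mean(0)[1],.07])
E
```

```text
t 15.52 p [ 0.4344 -0.2971  0.1989] yaw_z -3.0377 y [-2.e-04  9.e-04 -1.e+00] F [-0.01  0.35  0.58] w 0.051
[[0.4292, -0.3068, 0.11], [0.4278, -0.2929, 0.11], [0.4423, -0.2916, 0.11], [0.4436, -0.3047, 0.11]] [ 0.4357 -0.299   0.11  ]
[0.0139 0.0145 0.0131 0.0146] [-1.469 -3.05   1.672  0.144]
[[ 0.4308 -0.3064  0.05  ]
 [ 0.4295 -0.2931  0.05  ]]
[[0.4009, -0.333, 0.05], [0.4028, -0.263, 0.05], [0.472, -0.2647, 0.05], [0.4707, -0.3347, 0.05]] [ 0.4366 -0.2988  0.05  ]
shift cm [-0.22 12.89 -0.11] turn y None
```

>>> {"name": "play_rows", "arguments": {"rows": [[0.6,-0.2,1.5,-0.13,0,0,0],[0.6,0,2.5,0,0,0,0],[0.6,0,2.5,0,0,0,0],[0.6,0,2.5,0,0,0,0],[0.6,0,2,0,0,0,0],[0.6,0,1.4,0,0,0,0],[0.6,0,1,0,0,0,0],[0.6,0,0.5,0,0,0,0],[0.6,0,0,0,0,0,0],[0.6,0,0,0,0,0,0]]}}

```text
time_s: 16.35
ee_pos: [0.4362, -0.3004, 0.0609]
eef_rot: [0.474, 0.525, -0.525, -0.474]
wrist_force: [-0.2, -0.8, -0.2]
width: 0.0512
```

```bash
python3 - <<'E'
from h import *
o,R=st(); d=ctrl.get_image("wrist"); cv2.imwrite("pics/w15.png",d["image"])
go(o,R,[.436,-.299,.06])
E
```

```text
t 16.35 p [ 0.4362 -0.3004  0.0609] yaw_z -3.0398 y [ 9.e-04 -2.e-04 -1.e+00] F [-0.23 -0.79 -0.16] w 0.0512
shift cm [0.14 0.09 0.01] turn y None
```

View pics/w15.png

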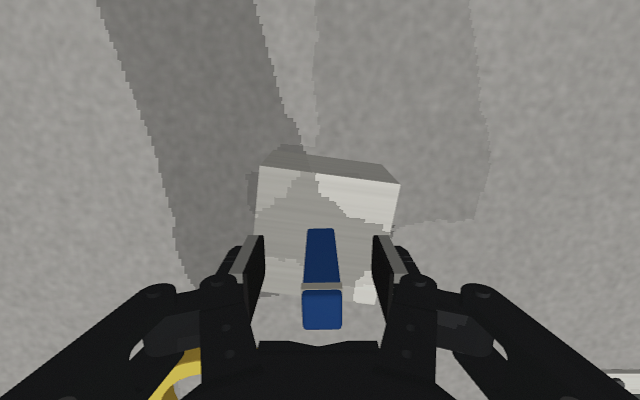

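>>> {"name": "play_rows", "arguments": {"rows": [[0.6,0.1,0.05,0,0,0,0],[0,0,0,0,0,0,0],[0,0,0,0,0,0,0],[0,0,0,0,0,0,0],[0,0,0,0,0,0,0],[0,0,0,0,0,0,0],[0,0,0,0,0,0,0],[0,0,0,0,0,0,0]], "force": 60}}

```text
time_s: 17.07
ee_pos: [0.4356, -0.2998, 0.0602]
eef_rot: [-0.474, -0.525, 0.525, 0.474]
wrist_force: [-2.2, 0.5, 6.0]
width: 0.0134
```

```bash
python3 - <<'E'
from h import *
o,R=st(); d=ctrl.get_image("wrist"); cv2.imwrite("pics/w16.png",d["image"]); print(np.round(o["torque"],3))
E
```

```text
t 17.07 p [ 0.4356 -0.2998  0.0602] yaw_z -3.0404 y [ 2.e-04 -6.e-04 -1.e+00] F [-2.2   0.51  5.97] w 0.0134
[-0.037  0.302  0.02 ]
```

View pics/w16.png

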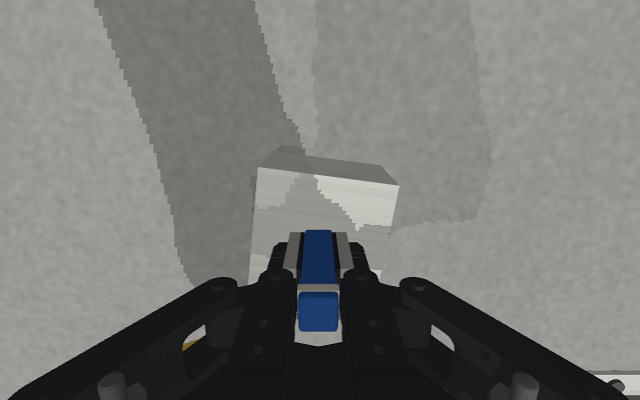

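The stylus is gripped (width 13.4 mm). Lifting it and moving over the hole.

>>> {"name": "play_rows", "arguments": {"rows": [[0,0,-1,0,0,0,0],[0,0,-1.5,0,0,0,0],[0,0,-2,0,0,0,0],[0,0,-2.5,0,0,0,0],[0,0,-2.5,0,0,0,0],[0,0,-1.5,0,0,0,0]]}}

```text
time_s: 17.62
ee_pos: [0.4366, -0.2994, 0.1732]
eef_rot: [0.475, 0.525, -0.524, -0.473]
wrist_force: [1.1, -0.4, 0.1]
width: 0.0135
```

>>> {"name": "play_rows", "arguments": {"rows": [[0,2.5,0,-2.2,0,0,0],[0,2.7,0,-2.5,0,0,0],[0,2.7,0,-2.5,0,0,0],[0,2.7,0,-2.5,0,0,0],[0,2.7,0,-2.5,0,0,0],[0,2.7,0,-2.5,0,0,0],[0,2.7,0,-2.5,0,0,0],[0,2.5,0,-2.2,0,0,0],[0,1.5,0,-1.3,0,0,0],[0,1,0,-0.8,0,0,0]]}}

```text
time_s: 18.45
ee_pos: [0.6265, -0.038, 0.1708]
eef_rot: [0.473, 0.526, -0.525, -0.473]
wrist_force: [0.0, -0.5, -0.6]
width: 0.0135
```

>>> {"name": "play_rows", "arguments": {"rows": [[0,0,0,0,0,0,0],[0,0,0,0,0,0,0],[0,0,0,0,0,0,0]]}}

```text
time_s: 18.7
ee_pos: [0.625, -0.043, 0.1698]
eef_rot: [-0.474, -0.524, 0.525, 0.474]
wrist_force: [0.2, -0.1, -0.6]
width: 0.0133
```

```bash
python3 - <<'E'
from h import *
import pickle
o,R=st(); print(np.round(o["joint_pos"],3)); go(o,R,[.6262,-.0425,.13],.1025+np.pi)
for n in ("wrist","scene"):
    d=ctrl.get_image(n); pickle.dump(d,open(f"{n}17.pkl","wb"))
    if n=="scene": cv2.imwrite("pics/scene17c.png",cv2.resize(d["image"][170:280,290:400],None,fx=5,fy=5,interpolation=0))
    else: cv2.imwrite("pics/w17.png",d["image"])
E
```

```text
t 18.7 p [ 0.625  -0.043   0.1698] yaw_z -3.041 y [-5.e-04 -7.e-04 -1.e+00] F [ 0.19 -0.07 -0.59] w 0.0133
[ 0.832  0.897 -1.294  1.652  0.894  1.305  1.043]
shift cm [ 0.04  3.98 -0.13] turn y -6.2851
```

View pics/scene17c.png

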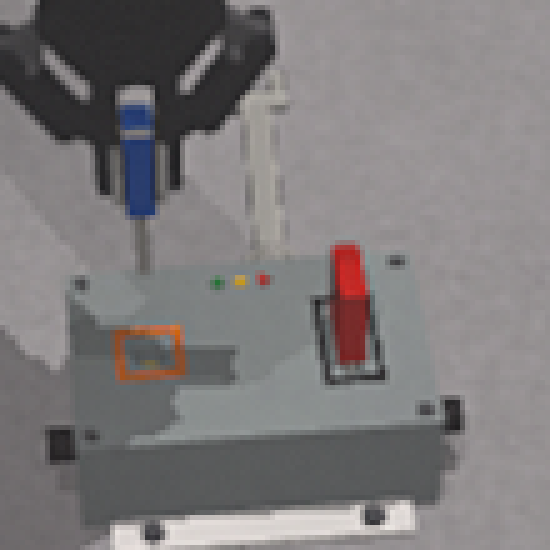

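View pics/w17.png

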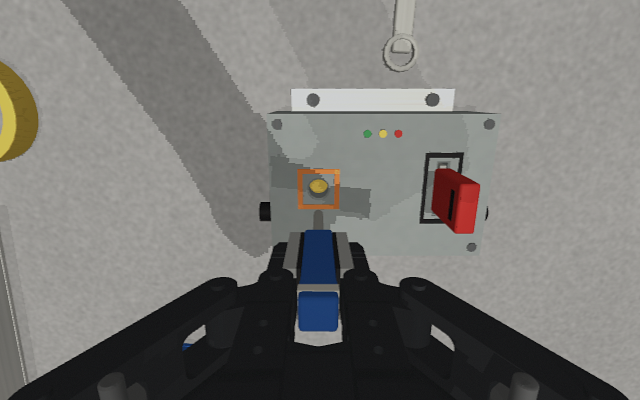

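The pin lines up with the orange frame (wrist view: frame centre (319,189), pin col 319). Descending, with a check before entering.

>>> {"name": "play_rows", "arguments": {"rows": [[0,0,1,-0.05,0,0,0],[0,0,1,0,0,0,0],[0,0,1,0,0,0,0],[0,0,0.8,0,0,0,0],[0,0,0,0,0,0,0],[0,0,0,0,0,0,0]]}}

```text
time_s: 19.3
ee_pos: [0.6253, -0.042, 0.1308]
eef_rot: [-0.474, -0.524, 0.525, 0.475]
wrist_force: [-0.3, -0.5, -0.2]
width: 0.0135
```

```bash
python3 - <<'E'
from h import *
import pickle
o,R=st(); go(o,R,[.6258,-.0428,.0912])
for n in ("wrist","scene"):
    d=ctrl.get_image(n); pickle.dump(d,open(f"{n}18.pkl","wb"))
    if n=="scene": cv2.imwrite("pics/scene18c.png",cv2.resize(d["image"][180:280,290:400],None,fx=5,fy=5,interpolation=0))
    else:
        cv2.imwrite("pics/w18c.png",cv2.resize(d["image"][130:300,240:400],None,fx=3.5,fy=3.5,interpolation=0))
        X=np.array([[0,.0522,0],[0,.0102,0]])@R.T+o["ee_pos"]; print("tip pred crop px",((proj(d,X)-[240,130]+.5)*3.5).round(0).tolist())
E
```

```text
t 19.3 p [ 0.6253 -0.042   0.1308] yaw_z -3.0402 y [-1.6e-03  4.0e-04 -1.0e+00] F [-0.25 -0.49 -0.25] w 0.0135
shift cm [-0.08  3.96 -0.05] turn y None
tip pred crop px [[274.0, 288.0], [275.0, 385.0]]
```

View pics/scene18c.png

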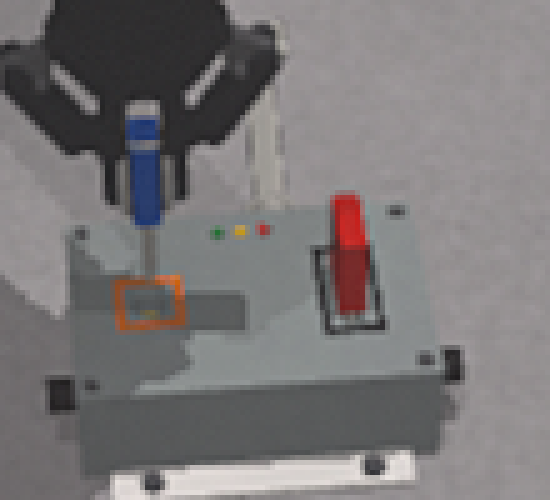

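View pics/w18c.png

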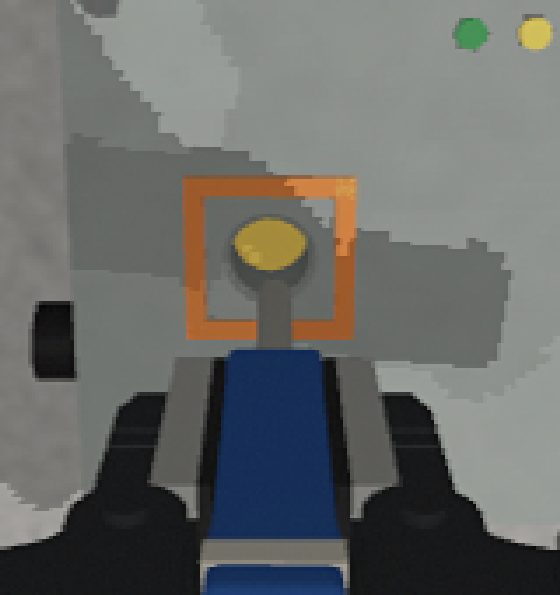

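Aligned to within about 1 mm. Entering the hole and stopping above the button (button contact is expected at TCP z≈0.096).

>>> {"name": "play_rows", "arguments": {"rows": [[0,-0.06,0.6,0,0,0,0],[0,0,0.7,0,0,0,0],[0,0,0.7,0,0,0,0],[0,0,0.6,0,0,0,0],[0,0,0,0,0,0,0],[0,0,0,0,0,0,0]]}}

```text
time_s: 19.9
ee_pos: [0.6255, -0.0426, 0.1051]
eef_rot: [-0.474, -0.524, 0.525, 0.474]
wrist_force: [-0.6, -0.4, 0.3]
width: 0.0131
```

>>> {"name": "play_rows", "arguments": {"rows": [[0,0,0.3,0,0,0,0],[0,0,0.3,0,0,0,0],[0,0,0.2,0,0,0,0],[0,0,0,0,0,0,0],[0,0,0,0,0,0,0]]}}

```text
time_s: 20.32
ee_pos: [0.6259, -0.0426, 0.0977]
eef_rot: [-0.474, -0.525, 0.525, 0.474]
wrist_force: [-0.9, 0.4, -0.5]
width: 0.0131
```

```bash
python3 - <<'E'
from h import *
o,R=st(); go(o,R,[.6258,-.0428,.0912])
d=ctrl.get_image("wrist"); cv2.imwrite("pics/w19c.png",cv2.resize(d["image"][130:300,240:400],None,fx=3.5,fy=3.5,interpolation=0))
E
```

```text
t 20.32 p [ 0.6259 -0.0426  0.0977] yaw_z -3.0404 y [-1.e-04  0.e+00 -1.e+00] F [-0.91  0.4  -0.46] w 0.0131
shift cm [-0.02  0.65  0.01] turn y None
```

View pics/w19c.png

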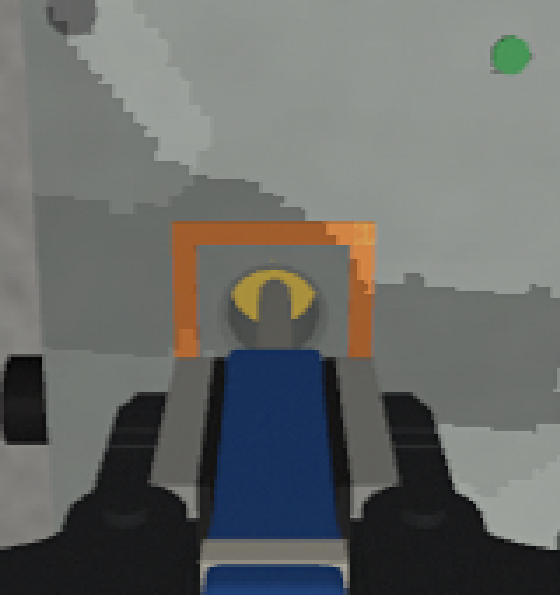

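The pin is inside the hole just above the button with no force. Pressing.

>>> {"name": "play_rows", "arguments": {"rows": [[0,0,0.2,0,0,0,0],[0,0,0.2,0,0,0,0],[0,0,0.2,0,0,0,0],[0,0,0,0,0,0,0],[0,0,0,0,0,0,0]]}}

```text
time_s: 20.78
ee_pos: [0.6263, -0.0425, 0.0923]
eef_rot: [0.474, 0.525, -0.524, -0.474]
wrist_force: [0.4, 0.6, 3.8]
width: 0.0128
```

>>> {"name": "play_rows", "arguments": {"rows": [[0,0,0.1,0,0,0,0],[0,0,0.1,0,0,0,0],[0,0,0.1,0,0,0,0],[0,0,0,0,0,0,0],[0,0,0,0,0,0,0]]}}

```text
time_s: 21.2
ee_pos: [0.6266, -0.0424, 0.0908]
eef_rot: [0.475, 0.525, -0.524, -0.473]
wrist_force: [-3.6, -1.0, 13.1]
width: 0.0133
```

```bash
python3 - <<'E'
from h import *
o,R=st(); print(np.round(o["torque"],3))
for n in ("wrist","scene"):
    d=ctrl.get_image(n)
    if n=="scene": cv2.imwrite("pics/scene20c.png",cv2.resize(d["image"][180:280,290:400],None,fx=5,fy=5,interpolation=0))
    else: cv2.imwrite("pics/w20.png",d["image"])
E
```

```text
t 21.2 p [ 0.6266 -0.0424  0.0908] yaw_z -3.0403 y [ 1.6e-03 -6.0e-04 -1.0e+00] F [-3.6  -1.02 13.12] w 0.0133
[-0.343  0.887 -0.026]
```

View pics/scene20c.png

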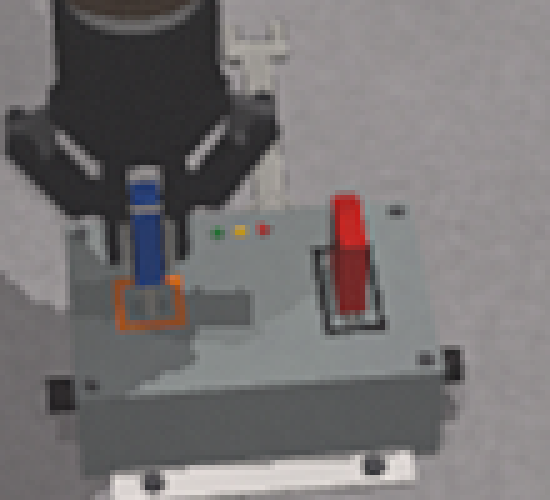

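View pics/w20.png

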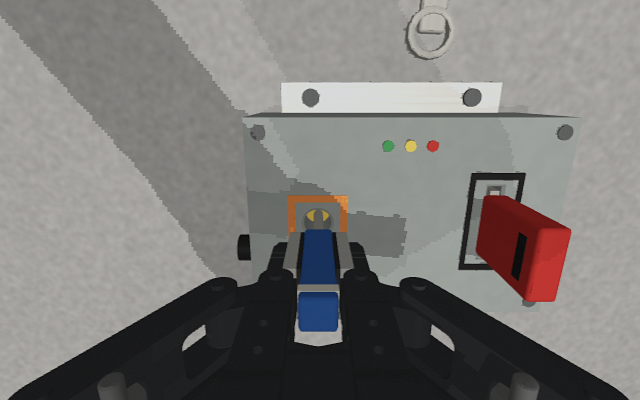

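13 N at TCP z 0.0908, where fully down was predicted at 0.0912. One small extra push to confirm the hard stop and hold with margin.

>>> {"name": "play_rows", "arguments": {"rows": [[0,0,0.1,0,0,0,0],[0,0,0,0,0,0,0],[0,0,0,0,0,0,0],[0,0,0,0,0,0,0],[0,0,0,0,0,0,0],[0,0,0,0,0,0,0]]}}

```text
time_s: 21.8
ee_pos: [0.6267, -0.0423, 0.0906]
eef_rot: [0.475, 0.525, -0.524, -0.473]
wrist_force: [-4.6, -1.8, 19.5]
width: 0.0134
```

```bash
python3 - <<'E'
from h import *
o,R=st()
for n in ("top","scene"):
    d=ctrl.get_image(n); cv2.imwrite(f"pics/{n}21.png",d["image"])
st()
E
```

```text
t 21.8 p [ 0.6267 -0.0423  0.0906] yaw_z -3.0403 y [ 2.e-03 -9.e-04 -1.e+00] F [-4.63 -1.82 19.46] w 0.0134
t 21.9 p [ 0.6267 -0.0423  0.0906] yaw_z -3.0403 y [ 2.e-03 -9.e-04 -1.e+00] F [-4.68 -0.98 19.53] w 0.0134
```

View pics/scene21.png

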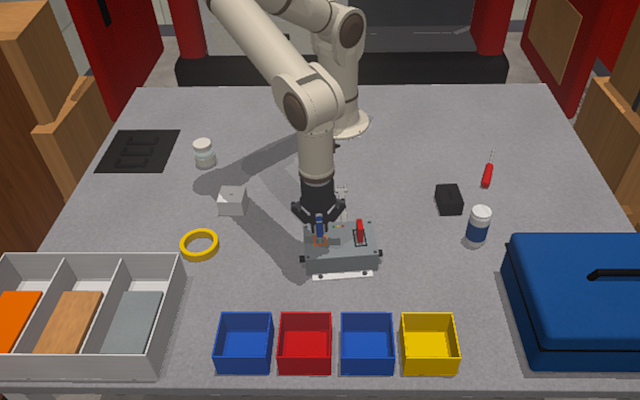

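The extra push raised the force to 19.5 N without moving the tool, so the button is at its hard stop. The scene view shows the key still in at (360,232), with the can, tape and wrench where they were. Handing in.

```bash
python3 - <<'E'
from h import *
print(ctrl.sign_off()); st()
E
```

```text
the job is handed in; nothing more can be done
None
the job is handed in; nothing more can be done
```

The key is fully home in the slot and released, and the stylus is holding the yellow button fully down. I handed the job in at about 21.9 s of the 64 s allowed; the sign-off reported no verdict.

- **Key:** it slid into the slot without contact force and stopped hard at tool height 0.0704 m, where home was predicted at 0.0705 m. The push there reached 25 N. After I let go, the top and scene views showed it upright with its handle on the cover.
- **Button:** the stylus went through the orange hole without touching its sides and was not over the button until the key was home. The press stopped at 0.0906–0.0908 m (fully down was predicted at 0.0912 m). An extra 1 mm of push only raised the force from 13 to 19.5 N, well above the 6 N needed. I could not read the button's travel directly, so "fully down" rests on that stop and force.
- **Bystanders:** the last scene view shows the key still in and the can, tape roll and wrench where they started.
- **Disagreements:** the wrist and top cameras differed by 1–2 mm on the key, slot and hole positions. I settled the slot fit by comparing the blade and slot directly in the wrist picture.
- **Joint 7:** on the first approach to the key it came within 0.02 rad of its limit. I lifted and took the key with the gripper turned half a turn instead.

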